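Strip the glue-up jig

ROBOT

A 7-joint arm with a two-finger parallel gripper is mounted at the origin on a cart in front of the work surface, level with it; the furniture and walls round the work are solid. World frame = base frame: x ahead of the robot, y to its left, z up, the work surface at z = 0. Lengths are in m, angles in rad, forces in N, time in s.
With the tool pointing down it reaches from about 0.35 to 0.775 m from the base axis. Payload 3.1 kg.
Tool frame: the origin (TCP) lies midway between the tips of the shut fingers; the grasp point (between the pads) lies 19 mm behind it; z points along the fingers, y is the line along which they close (so a half turn about z gives the same grasp; the last joint's range is limited). The gripper opens to 85 mm and grips with 20 to 120 N. Pads are 22 mm wide; open, the fingers measure 114 mm over their backs; the gripper's body (76 mm by 85 mm) begins 54 mm behind the grasp point. The pads swing forward as they close: fully open they stand 13 mm farther back than shut.
Start: joints at [1.199, 0.311, 0.014, 1.512, -0.004, 1.319, -0.027], TCP at [0.178, -0.52, 0.231] pointing down, gripper open.
Joint ranges: [-2.7, 2.7], [-0.3, 1.91], [-1.27, 1.3], [0.12, 2.57], [-1.44, 4.58], [0.2, 2.03], [-3.05, 3.05]. Speed limits (rad/s): [2.79, 2.79, 3.14, 3.14, 3.14, 3.14, 3.14].

INTERFACE

Orientations are given as a 3x3 rotation matrix whose columns are the frame's x, y, z axes.
In Python, from station import arm, optics, hand_in gives the robot as it stands.
- The arm moves only by the tool apply_moves, never from a script. Its argument "rows" is a list of rows, each an object with "turn": the turn, a rotation vector about the tool's x, y, z scaled (see below), a list of three; "xyz": the shift along the tool's x, y, z scaled (see below), a list of three; "grip": the closure, from 0 (fully open) to 1 (shut). A call has exactly 10 rows; each row is the pose to reach, as a shift and turn from the pose commanded when the call began, along the tool's axes at that moment; what a row does not reach only later rows make up. The controller multiplies each number of a shift by 0.12 m and each number of a turn by pi/2 rad. A row lasts 1/10 s, in which the tool goes at most 50 mm and 8.59 degrees, less where a joint would pass 70% of its speed; a pose out of reach is approached as far as the arm can. A call with a number of a shift or a turn outside -1 to 1 is refused whole. A call with a gripper value outside its range is refused whole. The fingers move at their own pace and stop on an object; the grip force is fixed at half the most. Time passes only in rows, so rows that repeat a pose let the fingers close, or fill a call up. It gives the time, the measured TCP pose, the force, the opening and the grip force at its end, in the units of the state.
- arm.get_state(): the state, without advancing time (a new reading comes with each control period).
- optics.get_image(name): name is "scene" or "top"; returns (picture, depth): 480x640x3 uint8, red, green, blue; 480x640 float32, m along the optical axis (not along the pixel's ray), 0 where there is no reading.
- optics.camera_info(name): a dict with "fx", "fy", "cx", "cy" (pixels), "dist" ([k1, k2, p1, p2, k3] as OpenCV has them; the pictures are not rectified), "rvec" (rotation vector, rad) and "tvec" (3), from world to camera coordinates, as OpenCV has them. Camera axes: x right, y down, z forward; pixel columns grow to the right and rows downward; lengths in m; the calibration is good to about 2 mm. A picture is of the moment at which its call begins. camera_info takes no time and is no camera call.
- hand_in(): hands the job in; it is judged then, once.
The state is a dict: "time_s": time; "q": joint angles; "qvel": joint speeds; "joint_efforts": joint torques, N m; "eef_pos": TCP position; "ee_rot": TCP orientation; "ft_force": force on the tool from outside, world axes, zero at the start; "wrist_torque": the same for the moment, N m; "width": finger opening in m; "grip_force": force on a finger pad.
Only numpy, scipy, OpenCV 4.12 (cv2) and the standard library are available. Lean on these libraries where they do the work, as an engineer would, in place of code of your own. Each camera call takes 0.05 s, during which the arm holds its last target. There are 200 camera calls.

TASK

The glue has set, so strip the jig: draw the dark keeper bar straight and level out of the jig's post and lay it in the two saddles of its rest, then put the pine caul flat inside the shallow tray. Next lay the maple block lengthwise and centred on the three bearers of the drying rack, and last lay the white-faced bed caul flat and centred on the grey scraping board, lengthwise and clear of the stop strip at its far end.

Things in the scene. Friction and masses are not known exactly. Their poses are not given: they have to be found in the camera images.
- jig: Fixed plywood base 90 x 274 x 16 mm; origin on the bench under the stack's middle, y along the base to a post 118 mm high (y = 100 to 150 mm). A mortise 22.4 mm wide runs through it along y, 87.5 to 104 mm high. Low stop strip at y = -100 mm. Between them the stack, from below: bed caul, maple block, pine caul, locked down by the keeper's nose 1.5 mm above.
- keeper: Dark wooden bar, 0.08 kg: shank 20 (x) x 14 mm, 150 mm long (y = -75 to 75), then a thicker pull (y = 75 to 125), 24 mm wide, z = -3 to 20 mm. Origin: under the shank's middle. It starts in the mortise, underside 87.5 mm high, y along the jig's y, shoulder up to 8 mm off the post; 150 mm of travel along the jig's +y frees it. Balances 25 mm from the origin towards the pull.
- pine_caul: Small pine block 52 (x) x 72 (y) x 22 mm with a cleat on top (to 33 mm; x = -20 to 8, y = -30 to -6). Origin: centre of its underside. Top of the stack, underside 64 mm high, its y about along the jig's y. Grasp it across the 52 mm by the block's sides.
- maple_block: Plain hardwood block 52 (x) x 170 (y) x 30 mm, 0.17 kg. Origin: centre of its underside, 34 mm high at the start. It lies under the pine caul on the bed caul, y about along the jig's y. Grasp it across the 52 mm.
- bed_caul: White-faced plywood caul 60 (x) x 188 (y) x 18 mm, 0.15 kg. Origin: centre of its underside, 16 mm high at the start. Lowest of the stack, on the jig's base, y about along the jig's y; about 4 mm shows either side of the maple block and 9 mm at the ends. Grasp it across the 60 mm.
- keeper_rest: Fixed wooden rest, plate 150 (x) x 70 (y) mm with two U saddles at x = -55 and 55 mm, 16 mm long, floors 30 mm above the bench, 38 mm wide (y) between cheeks 46 mm high. Origin: on the bench under its middle. The keeper's shank goes along x, its middle over the rest's middle, the pull beyond either end.
- caul_tray: Fixed shallow wooden tray 106 (x) x 86 (y) mm, cork floor 6 mm above the bench, rim 14 mm high, inside 92 x 72 mm. Origin: on the bench under its middle. The pine caul goes in the middle, its 72 mm length along x, either way round.
- drying_rack: Fixed open rack: three light bearers 14 mm wide, 86 mm long (y), at x = -60, 0 and 60 mm, tops 24 mm above the bench, on two lower rails along x. Origin: on the bench under its middle. The maple block goes centred on it, length along x, either way round.
- scrape_board: Fixed grey board 212 (x) x 90 (y) x 12 mm with a wooden stop strip 12 mm wide, 14 mm above the board, along its far (+x) end. Origin: on the bench, 102 mm in front of the strip's near face. The bed caul goes with its centre over this origin (8 mm clear of the strip), length along x, either way round.

How it is judged:
On the way, in this order (a step that is already met when the one before it is completed fails the run):
1. the keeper lies in both saddles of its rest, let go (x of keeper in the frame of keeper_rest between -0.02 and 0.02 m and y of keeper in the frame of keeper_rest between -0.015 and 0.015 m and z of keeper in the frame of keeper_rest between 0.026 and 0.035 m and angle between keeper's own z axis and vertical below 0.1 rad and angle between the y axis of keeper and the x axis of keeper_rest, either way round below 0.25 rad and linear speed of keeper below 0.02 m/s and contact force between the fingers and keeper below 0.05 N), for 0.2 s.
2. the pine caul lies flat in the shallow tray, let go (x of pine_caul in the frame of caul_tray between -0.015 and 0.015 m and y of pine_caul in the frame of caul_tray between -0.015 and 0.015 m and z of pine_caul in the frame of caul_tray between 0.002 and 0.011 m and angle between pine_caul's own z axis and vertical below 0.1 rad and angle between the y axis of pine_caul and the x axis of caul_tray, either way round below 0.35 rad and linear speed of pine_caul below 0.02 m/s and contact force between the fingers and pine_caul below 0.05 N), for 0.2 s.
3. the maple block lies along the drying rack on its bearers, let go (x of maple_block in the frame of drying_rack between -0.02 and 0.02 m and y of maple_block in the frame of drying_rack between -0.015 and 0.015 m and z of maple_block in the frame of drying_rack between 0.02 and 0.029 m and angle between maple_block's own z axis and vertical below 0.1 rad and angle between the y axis of maple_block and the x axis of drying_rack, either way round below 0.2 rad and linear speed of maple_block below 0.02 m/s and contact force between the fingers and maple_block below 0.05 N), for 0.2 s.
4. the bed caul lies flat on the scraping board below the stop, let go (x of bed_caul in the frame of scrape_board between -0.02 and 0.02 m and y of bed_caul in the frame of scrape_board between -0.015 and 0.015 m and z of bed_caul in the frame of scrape_board between 0.008 and 0.017 m and angle between bed_caul's own z axis and vertical below 0.1 rad and angle between the y axis of bed_caul and the x axis of scrape_board, either way round below 0.2 rad and linear speed of bed_caul below 0.02 m/s and contact force between the fingers and bed_caul below 0.05 N), for 0.2 s.
At the end, for the whole second after the job is handed in: All four lie flat, released and at rest in their places: centred within 15 mm across (20 mm lengthwise; pine caul 15 mm both ways) and along them within 0.2 rad (keeper 0.25, pine caul 0.35): keeper in both saddles, pine caul on the tray floor, maple on the bearers, bed caul on the board (all of step 1 and all of step 2 and all of step 3 and all of step 4); the robot touches nothing.
It fails at once if the keeper is tilted while still in the post (angle between keeper's own z axis and vertical above 0.2 rad and y of keeper in the frame of jig between 0.05 and 0.2 m and x of keeper in the frame of jig between -0.006 and 0.006 m and z of keeper in the frame of jig between 0.08 and 0.1 m).
It also fails if it takes over 109 s, if anything falls off the work surface, if the arm or the gripper's body presses on something with over 40 N, if the wrist force passes 120 N, or if a joint passes its speed limit or range.

## Working session

There is one attempt and no reset: what is moved stays moved. The work goes in short steps, Python scripts to look and compute and a tool call to move; the robot and the scene stay as the last step left them, time stands still between calls to the robot, and variables do not carry over. Pictures are saved under pics/ and viewed, at most 18 in all, crops included, and the job is handed in when it is done.

Besides the shell and the picture viewer there is one more tool, called after "Request:" by a JSON object that holds its "api" and its "payload". apply_moves: Moves the arm, as the interface text tells. Shifts and turns lie within -1 to 1; 1 stands for 0.12 m of shift or pi/2 rad of turn. Its arguments: {"type":"object","properties":{"rows":{"type":"array","items":{"type":"object","properties":{"turn":{"type":"array","items":{"type":"number","minimum":-1,"maximum":1}},"xyz":{"type":"array","items":{"type":"number","minimum":-1,"maximum":1}},"grip":{"type":"number"}}}}},"required":["rows"]}

```bash
ls; mkdir -p pics
python3 - <<'E'
from station import arm, optics
import cv2,numpy as np
s=arm.get_state(); print(s['time_s'],s['eef_pos'],s['ee_rot'],s['width'])
for n in('scene','top'):
    im,d=optics.get_image(n); cv2.imwrite(f'pics/{n}0.png',im[...,::-1]); np.savez(f'{n}0.npz',im=im,d=d)
    i=optics.camera_info(n); print(n,i)
    R=cv2.Rodrigues(np.array(i['rvec']))[0]; print(-R.T@np.array(i['tvec']).ravel(), R[2])
E
```

```text
pics
0.0 [ 0.17789399 -0.51966594  0.2302307 ] [[ 9.46076460e-01  3.23942293e-01 -8.50354441e-04]
 [ 3.23943395e-01 -9.46073947e-01  2.18255944e-03]
 [-9.74748714e-05 -2.34033482e-03 -9.99997257e-01]] 0.08540056795441223
scene {'fx': 599.7786860850592, 'fy': 599.7786860850592, 'cx': 315.5386483945934, 'cy': 235.10150120102858, 'dist': array([0.05935801, 0.        , 0.        , 0.        , 0.        ]), 'rvec': array([ 0.78161444, -2.38785801,  1.32544569]), 'tvec': array([0.43264984, 0.23284753, 0.99993151])}
[-0.0778208   0.84139554  0.72612971] [ 0.50012029 -0.68525378 -0.52944023]
top {'fx': 461.65997661865157, 'fy': 461.65997661865157, 'cx': 328.78000433711475, 'cy': 236.03077779369028, 'dist': array([-0.09469102,  0.        ,  0.        ,  0.        ,  0.        ]), 'rvec': array([ 2.15136803, -2.1287172 ,  0.17046605]), 'tvec': array([0.02187582, 0.53478007, 1.0560432 ])}
[0.36224903 0.02823236 1.12679816] [ 1.56862730e-01 -6.35268885e-04 -9.87620211e-01]
```

View pics/top0.png

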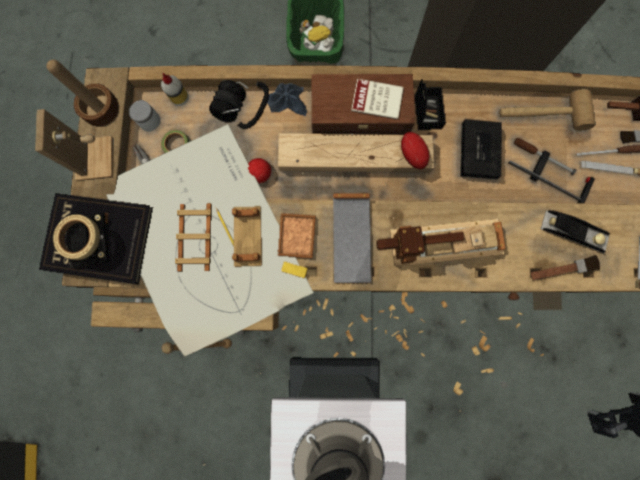

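View pics/scene0.png

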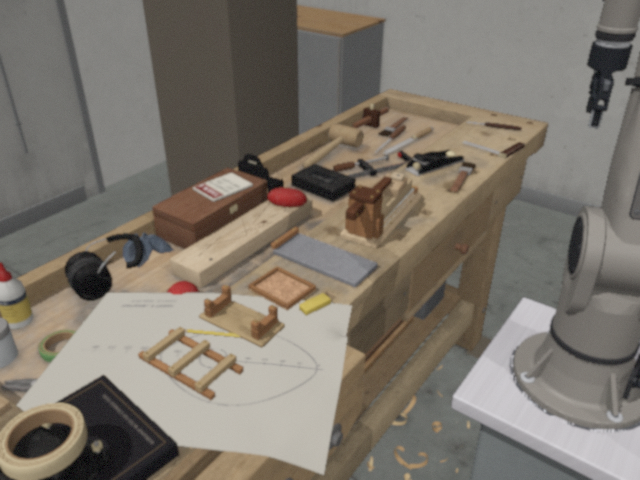

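Top view: the rack is at about (194,238), the rest at (247,236), the tray at (298,236), the grey board at (352,240) and the jig at about (450,245). The keeper's pull points left, towards world +y. I'll zoom in and measure with the depth.

```bash
cat > h.py <<'E'
import numpy as np, cv2
from station import arm, optics
def cam(n):
    i=optics.camera_info(n); K=np.array([[i['fx'],0,i['cx']],[0,i['fy'],i['cy']],[0,0,1.]])
    R=cv2.Rodrigues(np.array(i['rvec']))[0]; t=np.array(i['tvec']).ravel(); return K,np.array(i['dist']),R,t
def ray(n,uv):
    K,D,R,t=cam(n); p=cv2.undistortPoints(np.array(uv,float).reshape(-1,1,2),K,D).reshape(-1,2)
    return -R.T@t, np.c_[p,np.ones(len(p))]@R
def onplane(n,uv,z):
    c,r=ray(n,uv); return c+r*((z-c[2])/r[:,2])[:,None]
def cloud(n,d):
    v,u=np.mgrid[:480,:640]; c,r=ray(n,np.c_[u.ravel(),v.ravel()])
    P=c+r*d.ravel()[:,None]; P[d.ravel()==0]=np.nan; return P.reshape(480,640,3)
def grab(n,name=None,crop=None,s=1):
    im,d=optics.get_image(n)
    if name:
        b=im[...,::-1]
        if crop: x0,y0,x1,y1=crop; b=b[y0:y1,x0:x1]
        cv2.imwrite(f'pics/{name}.png',cv2.resize(b,None,fx=s,fy=s,interpolation=cv2.INTER_CUBIC))
    return im,d
def rect(P):  # min area rect of xy points
    (c,(w,h),a)=cv2.minAreaRect(np.float32(P[:,:2]*1000)); 
    if w<h: w,h,a=h,w,a+90
    return np.round(c,1),round(w,1),round(h,1),round((a+90)%180-90,1)
E
python3 - <<'E'
from h import *
z=np.load('top0.npz'); im,d=z['im'],z['d']; P=cloud('top',d)
cv2.imwrite('pics/topzA.png',cv2.resize(im[180:300,365:525,::-1],None,fx=5,fy=5,interpolation=cv2.INTER_CUBIC))
cv2.imwrite('pics/topzB.png',cv2.resize(im[180:300,165:385,::-1],None,fx=3.6,fy=3.6,interpolation=cv2.INTER_CUBIC))
Z=P[...,2]
for (u,v) in [(310,276),(352,240),(298,236),(247,236),(194,238),(409,240),(385,243),(440,242),(485,243),(500,225)]: print(u,v,np.round(P[v,u],3))
def comp(nm,box,lo,hi):
    x0,y0,x1,y1=box; m=np.zeros(Z.shape,np.uint8); m[y0:y1,x0:x1]=((Z>lo)&(Z<hi))[y0:y1,x0:x1]
    n,l,st,_=cv2.connectedComponentsWithStats(m)
    for k in range(1,n):
        if st[k,4]>25: Q=P[l==k]; print(nm,st[k,4],np.median(Q[:,2]).round(4),rect(Q))
comp('board',(325,190,378,290),.006,.019)
comp('tray',(275,205,322,265),.004,.02)
comp('rack',(170,195,215,280),.015,.03)
comp('restcheek',(228,195,268,275),.035,.055)
comp('rest',(228,195,268,275),.005,.06)
comp('post',(370,210,525,280),.112,.124)
comp('keeper',(370,210,525,280),.095,.111)
comp('pine',(370,210,525,280),.08,.092)
comp('maple',(370,210,525,280),.058,.07)
comp('jig',(370,210,525,280),.008,.13)
E
```

```text
310 276 [0.442 0.072 0.001]
352 240 [ 0.53  -0.029  0.011]
298 236 [0.539 0.103 0.006]
247 236 [0.538 0.228 0.01 ]
194 238 [0.529 0.355 0.026]
409 240 [ 0.515 -0.15   0.119]
385 243 [ 0.509 -0.098  0.109]
440 242 [ 0.515 -0.225  0.097]
485 243 [ 0.519 -0.341  0.063]
500 225 [ 0.569 -0.392  0.028]
board 3048 0.0121 (array([531.2, -28. ]), 206.2, 90.4, 0.6)
tray 1409 0.0079 (array([537.6, 108.4]), 111.5, 88.2, -2.4)
rack 216 0.0236 (array([595.5, 360.8]), 84.4, 19.1, -88.5)
rack 206 0.0236 (array([533.5, 360.1]), 85.1, 16.1, 88.7)
rack 216 0.024 (array([475. , 357.4]), 85.0, 19.3, -83.1)
restcheek 38 0.0451 (array([590.2, 255.4]), 15.7, 11.8, 8.0)
restcheek 31 0.0448 (array([593.3, 205.7]), 15.0, 8.8, 3.0)
restcheek 37 0.0457 (array([484. , 250.4]), 14.7, 13.1, 1.3)
restcheek 35 0.0459 (array([486.5, 201.6]), 16.1, 10.3, 5.2)
rest 1659 0.011 (array([538.6, 234.4]), 150.1, 83.3, 4.6)
post 587 0.1181 (array([ 515.8, -156.3]), 58.4, 51.1, 7.2)
keeper 332 0.1013 (array([ 524.8, -231.5]), 94.9, 19.0, -84.0)
keeper 58 0.096 (array([ 523.2, -311.8]), 25.5, 21.2, 11.7)
keeper 268 0.1065 (array([ 506. , -118.7]), 80.9, 34.5, 77.4)
pine 465 0.0863 (array([ 525.5, -290.2]), 77.3, 50.8, -79.6)
maple 278 0.0643 (array([ 535.7, -349.9]), 50.6, 35.5, 7.2)
maple 70 0.064 (array([ 541.5, -229.5]), 67.9, 7.1, -81.6)
maple 258 0.0641 (array([ 506.4, -228.8]), 57.2, 24.2, -81.9)
maple 74 0.0656 (array([ 481.2, -159. ]), 37.4, 12.5, -83.5)
jig 4195 0.0658 (array([ 525.6, -239.3]), 322.1, 88.5, -83.5)
```

View pics/topzA.png

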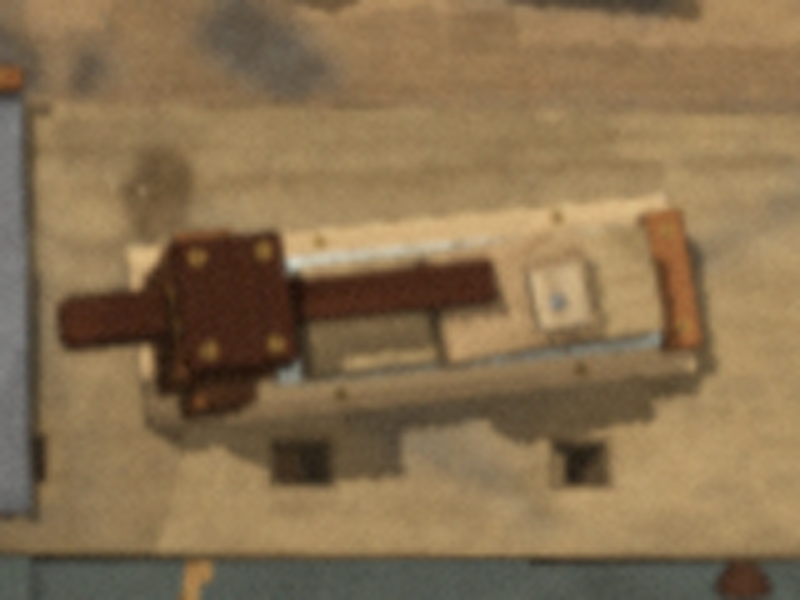

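View pics/topzB.png

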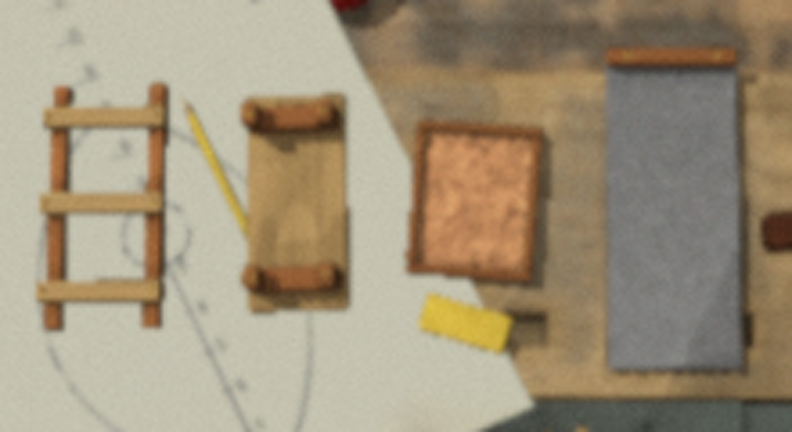

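The crops show the keeper's pull end at about u=377, v=244. The jig's y axis points to about 96° in the world. The tray is turned about -4.5°, and the board's stop strip is at v≈196. Next come the last measurements and a planning helper.

```bash
cat >> h.py <<'E'
def plan(wps,cur=None):
    """wps: (x,y,z,a_deg) tool-down poses; prints units from each commanded pose to next"""
    if cur is None:
        s=arm.get_state(); R=np.array(s['ee_rot']); p=np.array(s['eef_pos']); a=np.degrees(np.arctan2(R[1,0],R[0,0]))
    else: p=np.array(cur[:3]); a=cur[3]
    print('from',p.round(4),round(a,2))
    for w in wps:
        c,s_=np.cos(np.radians(a)),np.sin(np.radians(a)); R=np.array([[c,s_,0],[s_,-c,0],[0,0,-1]])
        da=((w[3]-a+180)%360)-180
        print(w,'xyz',(R.T@(np.array(w[:3])-p)/.12).round(3),'turnz',round(-da/90,3)); p,a=np.array(w[:3]),w[3]
E
python3 - <<'E'
from h import *
z=np.load('top0.npz'); im,d=z['im'],z['d']; P=cloud('top',d); Z=P[...,2]
m=(Z>.1)&(Z<.115)&(P[...,1]>-.122)&(P[...,1]<-.06)&(P[...,0]>.46)&(P[...,0]<.56); Q=P[m]; print('pull',m.sum(),np.median(Q[:,2]),rect(Q),Q[:,1].max())
print('pull end',onplane('top',[(377,246)],.1075))
m=(Z>.097)&(Z<.108)&(P[...,1]<-.19)&(P[...,1]>-.27)&(P[...,0]>.46)&(P[...,0]<.56); print('shank',rect(P[m]),np.median(P[m][:,2]))
m=(Z>.02)&(Z<.032)&(abs(P[...,0]-.63)<.04)&(abs(P[...,1]+.03)<.055); print('strip',rect(P[m]))
b=lambda x,y:(165+x/3.6,180+y/3.6)
print('strip near', onplane('top',[b(608,68),b(737,68)],.012).round(4)[:,:2].tolist())
print('board near', onplane('top',[b(610,369),b(740,371)],.012).round(4)[:,:2].tolist())
T=onplane('top',[b(418,122),b(543,128),b(530,283),b(407,272)],.014); print('tray',T.round(3)[:,:2].tolist(),rect(T))
c=lambda x,y:(365+x/5,180+y/5)
print('keeper nose',onplane('top',[c(492,261),c(500,302)],.1015).round(4)[:,:2].tolist())
print('pine cleat',onplane('top',[c(562,294)],.097).round(4))
print('jig strip',onplane('top',[c(662,280)],.03).round(4))
print('maple corner/end',onplane('top',[c(655,232),c(662,335)],.064).round(4)[:,:2].tolist())
E
```

```text
pull 204 0.10726907964539367 (array([ 508.5, -100.6]), 42.5, 24.2, -84.7) -0.07881846059451852
pull end [[ 0.50278384 -0.08022429  0.1075    ]]
shank (array([ 524.4, -230.1]), 81.7, 18.7, -84.0) 0.101268753628446
strip (array([637.5, -26. ]), 88.6, 10.9, -89.4)
strip near [[0.6326, 0.0158], [0.6337, -0.0731]]
board near [[0.4261, 0.0127], [0.4256, -0.0744]]
tray [[0.593, 0.145], [0.59, 0.06], [0.483, 0.067], [0.49, 0.15]] (array([539.3, 106.2]), 106.7, 85.6, -3.9)
keeper nose [[0.5372, -0.2782], [0.5184, -0.2812]]
pine cleat [[ 0.5231 -0.3115  0.097 ]]
jig strip [[ 0.541  -0.3838  0.03  ]]
maple corner/end [[0.5584, -0.3687], [0.5092, -0.3698]]
```

Run:
```python
from h import *
plan([(.25,-.42,.23,45),(.34,-.31,.22,75),(.43,-.2,.2,96.2),(.508,-.103,.17,96.2),(.508,-.103,.075,96.2)])
```

```text
from [ 0.1779 -0.5198  0.2303] 18.9
(0.25, -0.42, 0.23, 45) xyz [ 0.838 -0.592  0.003] turnz -0.29
(0.34, -0.31, 0.22, 75) xyz [ 1.179 -0.118  0.083] turnz -0.333
(0.43, -0.2, 0.2, 96.2) xyz [1.08  0.487 0.167] turnz -0.236
(0.508, -0.103, 0.17, 96.2) xyz [0.733 0.733 0.25 ] turnz -0.0
(0.508, -0.103, 0.075, 96.2) xyz [0.    0.    0.792] turnz -0.0
```

Request:
{"api": "apply_moves", "payload": {"rows": [{"xyz":[0.4,-0.3,0],"turn":[0,0,-0.1],"grip":0},{"xyz":[0.84,-0.59,0],"turn":[0,0,-0.29],"grip":0},{"xyz":[0.84,-0.59,0],"turn":[0,0,-0.29],"grip":0},{"xyz":[0.84,-0.59,0],"turn":[0,0,-0.29],"grip":0},{"xyz":[0.84,-0.59,0],"turn":[0,0,-0.29],"grip":0},{"xyz":[0.84,-0.59,0],"turn":[0,0,-0.29],"grip":0},{"xyz":[0.84,-0.59,0],"turn":[0,0,-0.29],"grip":0},{"xyz":[0.84,-0.59,0],"turn":[0,0,-0.29],"grip":0},{"xyz":[0.84,-0.59,0],"turn":[0,0,-0.29],"grip":0},{"xyz":[0.84,-0.59,0],"turn":[0,0,-0.29],"grip":0}]}}

```text
time_s: 1.1
eef_pos: [0.2503, -0.421, 0.2312]
ee_rot: [[0.708, 0.707, -0.0], [0.707, -0.708, 0.0], [-0.0, -0.0, -1.0]]
ft_force: [0.4, 0.5, 0.2]
width: 0.0854
grip_force: 0.0
```

Request:
{"api": "apply_moves", "payload": {"rows": [{"xyz":[1,-0.12,0.08],"turn":[0,0,-0.33],"grip":0},{"xyz":[1,-0.12,0.08],"turn":[0,0,-0.33],"grip":0},{"xyz":[1,-0.12,0.08],"turn":[0,0,-0.33],"grip":0},{"xyz":[1,-0.12,0.08],"turn":[0,0,-0.33],"grip":0},{"xyz":[1,-0.12,0.08],"turn":[0,0,-0.33],"grip":0},{"xyz":[1,-0.12,0.08],"turn":[0,0,-0.33],"grip":0},{"xyz":[1,-0.12,0.08],"turn":[0,0,-0.33],"grip":0},{"xyz":[1,-0.12,0.08],"turn":[0,0,-0.33],"grip":0},{"xyz":[1,-0.12,0.08],"turn":[0,0,-0.33],"grip":0},{"xyz":[1,-0.12,0.08],"turn":[0,0,-0.33],"grip":0}]}}

```text
time_s: 2.1
eef_pos: [0.3251, -0.3259, 0.2217]
ee_rot: [[0.265, 0.964, -0.0], [0.964, -0.265, 0.0], [0.0, -0.0, -1.0]]
ft_force: [-0.7, 0.6, 0.0]
width: 0.0853
grip_force: 0.0
```

Request:
{"api": "apply_moves", "payload": {"rows": [{"xyz":[1,0.49,0.16],"turn":[0,0,-0.24],"grip":0},{"xyz":[1,0.49,0.16],"turn":[0,0,-0.24],"grip":0},{"xyz":[1,0.49,0.16],"turn":[0,0,-0.24],"grip":0},{"xyz":[1,0.49,0.16],"turn":[0,0,-0.24],"grip":0},{"xyz":[1,0.49,0.16],"turn":[0,0,-0.24],"grip":0},{"xyz":[1,0.49,0.16],"turn":[0,0,-0.24],"grip":0},{"xyz":[1,0.49,0.16],"turn":[0,0,-0.24],"grip":0},{"xyz":[1,0.49,0.16],"turn":[0,0,-0.24],"grip":0},{"xyz":[1,0.49,0.16],"turn":[0,0,-0.24],"grip":0},{"xyz":[1,0.49,0.16],"turn":[0,0,-0.24],"grip":0}]}}

```text
time_s: 3.1
eef_pos: [0.4134, -0.2259, 0.2026]
ee_rot: [[-0.109, 0.994, 0.0], [0.994, 0.109, -0.0], [-0.0, 0.0, -1.0]]
ft_force: [0.6, -0.9, 0.0]
width: 0.0851
grip_force: 0.0
```

Run:
```python
from h import *
plan([(.508,-.103,.17,96.2),(.508,-.103,.075,96.2)]); s=arm.get_state(); print(s['time_s'],s['q'].round(2),s['ee_rot'].round(4))
```

```text
from [ 0.4134 -0.2259  0.2026] 96.24
(0.508, -0.103, 0.17, 96.2) xyz [0.932 0.895 0.271] turnz 0.0
(0.508, -0.103, 0.075, 96.2) xyz [0.    0.    0.792] turnz -0.0
3.1 [ 0.81  0.19 -0.41  1.75  0.08  1.21  0.5 ] [[-1.088e-01  9.941e-01  0.000e+00]
 [ 9.941e-01  1.088e-01 -2.000e-04]
 [-2.000e-04  0.000e+00 -1.000e+00]]
```

Request:
{"api": "apply_moves", "payload": {"rows": [{"xyz":[0.93,0.9,0.27],"turn":[0,0,0],"grip":0},{"xyz":[0.93,0.9,0.27],"turn":[0,0,0],"grip":0},{"xyz":[0.93,0.9,0.27],"turn":[0,0,0],"grip":0},{"xyz":[0.93,0.9,0.27],"turn":[0,0,0],"grip":0},{"xyz":[0.93,0.9,0.27],"turn":[0,0,0],"grip":0},{"xyz":[0.93,0.9,0.27],"turn":[0,0,0],"grip":0},{"xyz":[0.93,0.9,0.27],"turn":[0,0,0],"grip":0},{"xyz":[0.93,0.9,0.27],"turn":[0,0,0],"grip":0},{"xyz":[0.93,0.9,0.27],"turn":[0,0,0],"grip":0},{"xyz":[0.93,0.9,0.27],"turn":[0,0,0],"grip":0}]}}

```text
time_s: 4.1
eef_pos: [0.5085, -0.1034, 0.1703]
ee_rot: [[-0.108, 0.994, 0.0], [0.994, 0.108, -0.0], [-0.0, 0.0, -1.0]]
ft_force: [0.0, -0.0, 0.4]
width: 0.0856
grip_force: 0.0
```

Run:
```python
from h import *
plan([(.5082,-.103,.075,96.2)]); im,d=grab('scene','s1',(320,60,480,260),3)
```

```text
from [ 0.5085 -0.1034  0.1703] 96.22
(0.5082, -0.103, 0.075, 96.2) xyz [ 0.004 -0.002  0.794] turnz 0.0
```

View pics/s1.png

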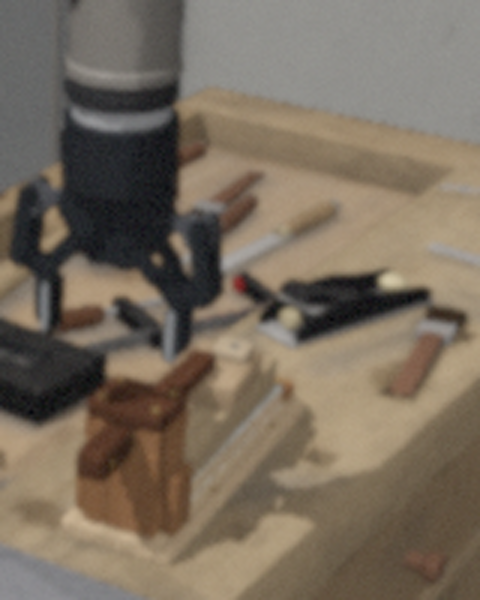

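The open fingers straddle the pull, which is at crop (105,455), with the fingertips at (48,320) and (175,350). I'll go down and close.

Request:
{"api": "apply_moves", "payload": {"rows": [{"xyz":[0,0,0.3],"turn":[0,0,0],"grip":0},{"xyz":[0,0,0.6],"turn":[0,0,0],"grip":0},{"xyz":[0,0,0.8],"turn":[0,0,0],"grip":0},{"xyz":[0,0,0.8],"turn":[0,0,0],"grip":0},{"xyz":[0,0,0.8],"turn":[0,0,0],"grip":0.4},{"xyz":[0,0,0.8],"turn":[0,0,0],"grip":0.5},{"xyz":[0,0,0.8],"turn":[0,0,0],"grip":0.6},{"xyz":[0,0,0.8],"turn":[0,0,0],"grip":0.7},{"xyz":[0,0,0.8],"turn":[0,0,0],"grip":1},{"xyz":[0,0,0.8],"turn":[0,0,0],"grip":1}]}}

```text
time_s: 5.15
eef_pos: [0.5097, -0.1029, 0.0753]
ee_rot: [[-0.11, 0.994, 0.002], [0.994, 0.11, -0.001], [-0.001, 0.002, -1.0]]
ft_force: [0.1, 0.8, 5.2]
width: 0.0228
grip_force: 60.7
```

Request:
{"api": "apply_moves", "payload": {"rows": [{"xyz":[0,0,0],"turn":[0,0,0],"grip":1},{"xyz":[0,0,0],"turn":[0,0,0],"grip":1},{"xyz":[0,0,0],"turn":[0,0,0],"grip":1},{"xyz":[0.02,0,0],"turn":[0,0,0],"grip":1},{"xyz":[0.04,0,0],"turn":[0,0,0],"grip":1},{"xyz":[0.06,0,0],"turn":[0,0,0],"grip":1},{"xyz":[0.08,0,0],"turn":[0,0,0],"grip":1},{"xyz":[0.1,0,0],"turn":[0,0,0],"grip":1},{"xyz":[0.1,0,0],"turn":[0,0,0],"grip":1},{"xyz":[0.1,0,0],"turn":[0,0,0],"grip":1}]}}

```text
time_s: 6.15
eef_pos: [0.5085, -0.0923, 0.0751]
ee_rot: [[-0.109, 0.994, 0.003], [0.994, 0.109, -0.002], [-0.003, 0.002, -1.0]]
ft_force: [0.4, -3.1, 6.1]
width: 0.0233
grip_force: 60.9
```

Request:
{"api": "apply_moves", "payload": {"rows": [{"xyz":[0.08,0,0],"turn":[0,0,0],"grip":1},{"xyz":[0.16,0,0],"turn":[0,0,0],"grip":1},{"xyz":[0.24,0,0],"turn":[0,0,0],"grip":1},{"xyz":[0.32,0,0],"turn":[0,0,0],"grip":1},{"xyz":[0.4,0,0],"turn":[0,0,0],"grip":1},{"xyz":[0.48,0,0],"turn":[0,0,0],"grip":1},{"xyz":[0.56,0,0],"turn":[0,0,0],"grip":1},{"xyz":[0.64,0,0],"turn":[0,0,0],"grip":1},{"xyz":[0.7,0,0],"turn":[0,0,0],"grip":1},{"xyz":[0.7,0,0],"turn":[0,0,0],"grip":1}]}}

```text
time_s: 7.15
eef_pos: [0.4976, -0.0045, 0.074]
ee_rot: [[-0.112, 0.994, -0.001], [0.994, 0.112, 0.002], [0.002, -0.001, -1.0]]
ft_force: [0.8, 1.4, 3.3]
width: 0.0236
grip_force: 60.6
```

Run:
```python
from h import *
im,d=grab('scene','s2',(290,60,470,260),3)
```

```text
(no output)
```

View pics/s2.png

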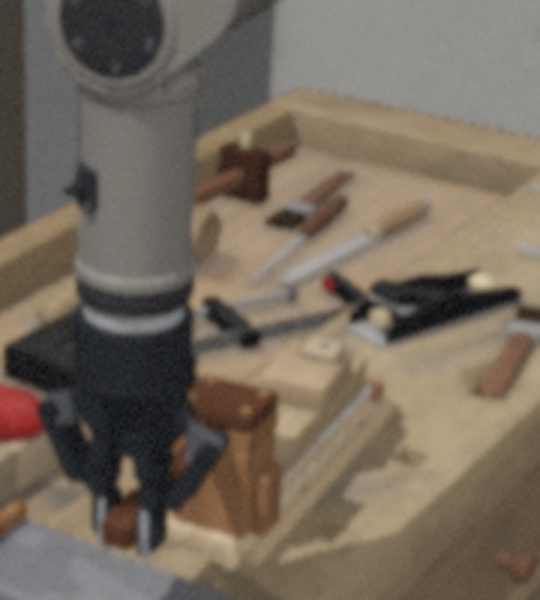

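The view shows the fingers at crop (130,520) holding the pull. It is level and partly drawn out of the post at (220,450). I'll draw it the rest of the way.

Request:
{"api": "apply_moves", "payload": {"rows": [{"xyz":[0.1,0,0],"turn":[0,0,0],"grip":1},{"xyz":[0.2,0,0],"turn":[0,0,0],"grip":1},{"xyz":[0.3,0,0],"turn":[0,0,0],"grip":1},{"xyz":[0.4,0,0],"turn":[0,0,0],"grip":1},{"xyz":[0.5,0,0],"turn":[0,0,0],"grip":1},{"xyz":[0.6,0,0],"turn":[0,0,0],"grip":1},{"xyz":[0.7,0,0],"turn":[0,0,0],"grip":1},{"xyz":[0.8,0,0],"turn":[0,0,0],"grip":1},{"xyz":[0.8,0,0],"turn":[0,0,0],"grip":1},{"xyz":[0.8,0,0],"turn":[0,0,0],"grip":1}]}}

```text
time_s: 8.2
eef_pos: [0.4875, 0.0883, 0.074]
ee_rot: [[-0.11, 0.994, -0.0], [0.994, 0.11, -0.0], [-0.0, -0.0, -1.0]]
ft_force: [0.6, 0.3, -0.7]
width: 0.0231
grip_force: 59.6
```

Run:
```python
from h import *
s=arm.get_state(); print(s['eef_pos'],s['ft_force'],s['width'])
im,d=grab('top','t2',(300,190,460,290),5)
p=s['eef_pos']
plan([(p[0],p[1],.15,96.2),(.46,.17,.15,145),(.4371,.2233,.15,182.8),(.4371,.2233,.018,182.8)])
```

```text
[0.48752619 0.0882963  0.0739835 ] [ 0.61143697  0.26155185 -0.68437046] 0.023104580866378274
from [0.4877 0.0876 0.074 ] 96.27
(np.float64(0.48752619118832186), np.float64(0.08829630048660142), 0.15, 96.2) xyz [ 0.006 -0.001 -0.634] turnz 0.001
(0.46, 0.17, 0.15, 145) xyz [ 0.702 -0.155  0.   ] turnz -0.542
(0.4371, 0.2233, 0.15, 182.8) xyz [0.411 0.254 0.   ] turnz -0.42
(0.4371, 0.2233, 0.018, 182.8) xyz [0.  0.  1.1] turnz -0.0
```

View pics/t2.png

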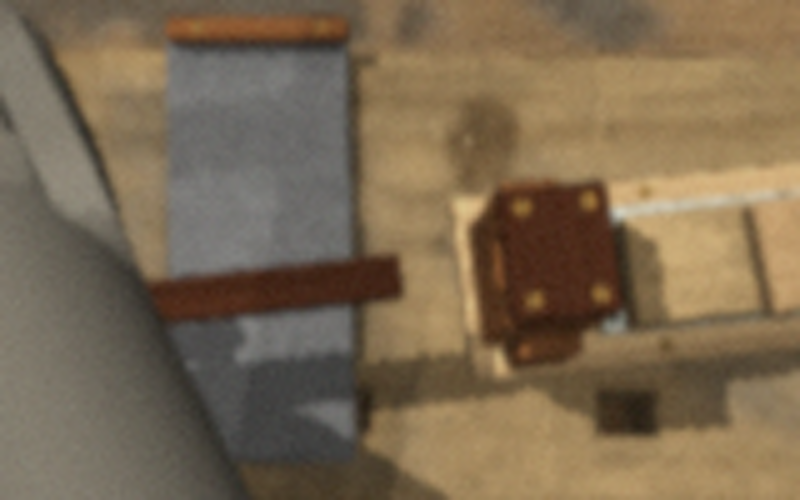

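The keeper is clear of the post, with its nose at crop (398,277) and the post starting at (470,280). I'll lift it, carry it over and turn it.

Request:
{"api": "apply_moves", "payload": {"rows": [{"xyz":[0,0,-0.3],"turn":[0,0,0],"grip":1},{"xyz":[0,0,-0.63],"turn":[0,0,0],"grip":1},{"xyz":[0.1,-0.02,-0.63],"turn":[0,0,-0.08],"grip":1},{"xyz":[0.2,-0.04,-0.63],"turn":[0,0,-0.16],"grip":1},{"xyz":[0.3,-0.07,-0.63],"turn":[0,0,-0.24],"grip":1},{"xyz":[0.4,-0.1,-0.63],"turn":[0,0,-0.32],"grip":1},{"xyz":[0.5,-0.12,-0.63],"turn":[0,0,-0.4],"grip":1},{"xyz":[0.6,-0.14,-0.63],"turn":[0,0,-0.48],"grip":1},{"xyz":[0.7,-0.16,-0.63],"turn":[0,0,-0.54],"grip":1},{"xyz":[0.7,-0.16,-0.63],"turn":[0,0,-0.54],"grip":1}]}}

```text
time_s: 9.25
eef_pos: [0.4588, 0.1706, 0.1498]
ee_rot: [[-0.819, 0.574, -0.0], [0.574, 0.819, 0.001], [0.001, 0.001, -1.0]]
ft_force: [0.7, 0.2, -0.3]
width: 0.0231
grip_force: 59.7
```

Request:
{"api": "apply_moves", "payload": {"rows": [{"xyz":[0.06,0.04,0],"turn":[0,0,-0.07],"grip":1},{"xyz":[0.12,0.08,0],"turn":[0,0,-0.14],"grip":1},{"xyz":[0.2,0.12,0],"turn":[0,0,-0.21],"grip":1},{"xyz":[0.27,0.16,0],"turn":[0,0,-0.28],"grip":1},{"xyz":[0.34,0.21,0],"turn":[0,0,-0.35],"grip":1},{"xyz":[0.41,0.25,0],"turn":[0,0,-0.42],"grip":1},{"xyz":[0.41,0.25,0],"turn":[0,0,-0.42],"grip":1},{"xyz":[0.41,0.25,0],"turn":[0,0,-0.42],"grip":1},{"xyz":[0.41,0.25,0],"turn":[0,0,-0.42],"grip":1},{"xyz":[0.41,0.25,0],"turn":[0,0,-0.42],"grip":1}]}}

```text
time_s: 10.25
eef_pos: [0.4368, 0.2213, 0.1496]
ee_rot: [[-0.999, -0.044, 0.0], [-0.044, 0.999, -0.001], [-0.0, -0.001, -1.0]]
ft_force: [-0.5, -0.2, -1.1]
width: 0.0231
grip_force: 59.7
```

Run:
```python
from h import *
im,d=grab('scene','s3',(160,180,360,380),3); P=cloud('scene',d)
plan([(.4371,.2233,.05,182.8),(.4371,.2233,.018,182.8)]); print(arm.get_state()['width'])
```

```text
from [0.4368 0.2216 0.1496] -177.44
(0.4371, 0.2233, 0.05, 182.8) xyz [-0.003  0.014  0.83 ] turnz -0.003
(0.4371, 0.2233, 0.018, 182.8) xyz [0.    0.    0.267] turnz -0.0
0.023529636753572027
```

View pics/s3.png

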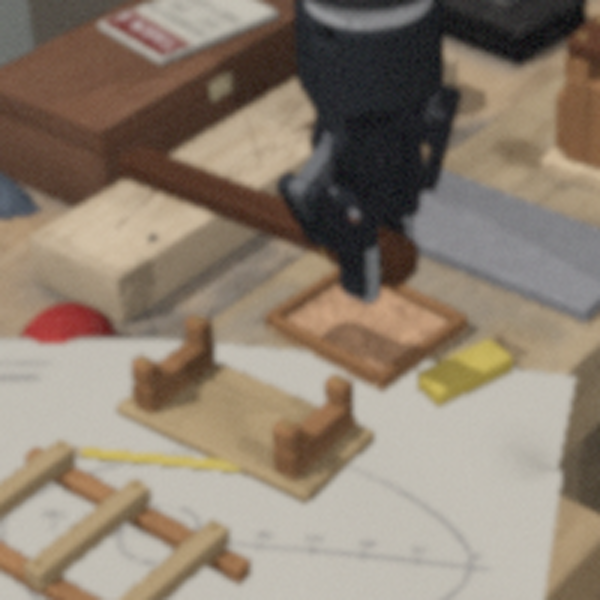

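The keeper is held level and parallel to the rest, with the saddles at crop (175,370) and (315,430). I'll lower it.

Request:
{"api": "apply_moves", "payload": {"rows": [{"xyz":[0,0.01,0.2],"turn":[0,0,0],"grip":1},{"xyz":[0,0.01,0.4],"turn":[0,0,0],"grip":1},{"xyz":[0,0.01,0.6],"turn":[0,0,0],"grip":1},{"xyz":[0,0.01,0.7],"turn":[0,0,0],"grip":1},{"xyz":[0,0.01,0.8],"turn":[0,0,0],"grip":1},{"xyz":[0,0.01,0.85],"turn":[0,0,0],"grip":1},{"xyz":[0,0.01,0.9],"turn":[0,0,0],"grip":1},{"xyz":[0,0.01,0.95],"turn":[0,0,0],"grip":1},{"xyz":[0,0.01,1],"turn":[0,0,0],"grip":1},{"xyz":[0,0.01,1],"turn":[0,0,0],"grip":1}]}}

```text
time_s: 11.3
eef_pos: [0.4359, 0.2232, 0.0291]
ee_rot: [[-0.999, -0.047, -0.001], [-0.047, 0.999, -0.001], [0.001, -0.001, -1.0]]
ft_force: [1.0, -0.2, -1.4]
width: 0.0234
grip_force: 59.7
```

Request:
{"api": "apply_moves", "payload": {"rows": [{"xyz":[0,0,0.03],"turn":[0,0,0],"grip":1},{"xyz":[0,0,0.06],"turn":[0,0,0],"grip":1},{"xyz":[0,0,0.08],"turn":[0,0,0],"grip":1},{"xyz":[0,0,0.09],"turn":[0,0,0],"grip":1},{"xyz":[0,0,0.09],"turn":[0,0,0],"grip":1},{"xyz":[0,0,0.09],"turn":[0,0,0],"grip":1},{"xyz":[0,0,0.09],"turn":[0,0,0],"grip":1},{"xyz":[0,0,0.09],"turn":[0,0,0],"grip":1},{"xyz":[0,0,0.09],"turn":[0,0,0],"grip":1},{"xyz":[0,0,0.09],"turn":[0,0,0],"grip":1}]}}

```text
time_s: 12.3
eef_pos: [0.4363, 0.2236, 0.0189]
ee_rot: [[-0.999, -0.047, 0.0], [-0.047, 0.999, -0.0], [-0.0, -0.0, -1.0]]
ft_force: [0.0, -0.7, -0.0]
width: 0.0234
grip_force: 59.7
```

Run:
```python
from h import *
im,d=grab('scene','s4',(160,180,360,380),3)
```

```text
(no output)
```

View pics/s4.png

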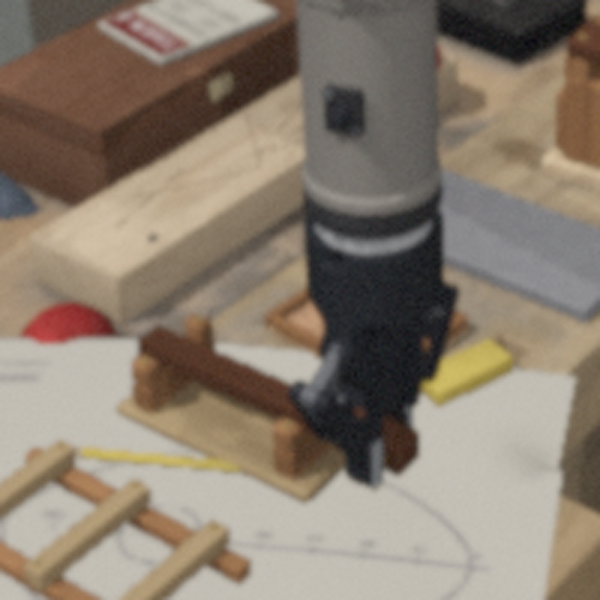

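The shank lies in both saddles, with the nose just past the far cheeks at crop (150,345). I'll release and lift.

Request:
{"api": "apply_moves", "payload": {"rows": [{"xyz":[0,0,0.005],"turn":[0,0,0],"grip":0.6},{"xyz":[0,0,0.005],"turn":[0,0,0],"grip":0.4},{"xyz":[0,0,0.005],"turn":[0,0,0],"grip":0.2},{"xyz":[0,0,0.005],"turn":[0,0,0],"grip":0},{"xyz":[0,0,0.005],"turn":[0,0,0],"grip":0},{"xyz":[0,0,-0.2],"turn":[0,0,0],"grip":0},{"xyz":[0,0,-0.5],"turn":[0,0,0],"grip":0},{"xyz":[0,0,-0.8],"turn":[0,0,0],"grip":0},{"xyz":[0,0,-1],"turn":[0,0,0],"grip":0},{"xyz":[0,0,-1],"turn":[0,0,0],"grip":0}]}}

```text
time_s: 13.35
eef_pos: [0.4386, 0.2255, 0.1425]
ee_rot: [[-0.999, -0.047, 0.007], [-0.047, 0.999, 0.003], [-0.007, 0.003, -1.0]]
ft_force: [-0.2, 0.3, 0.3]
width: 0.0855
grip_force: 0.0
```

Run:
```python
from h import *
im,d=grab('top'); P=cloud('top',d); Z=P[...,2]
m=(Z>.036)&(Z<.06)&(abs(P[...,1]-.23)<.017)&(P[...,0]>.48)&(P[...,0]<.66); print('keeper',m.sum(),rect(P[m]),np.median(P[m][:,2]))
m=(Z>.08)&(Z<.1)&(P[...,1]<-.22)&(P[...,1]>-.36)&(abs(P[...,0]-.525)<.05); print('pine',m.sum(),rect(P[m]),np.median(P[m][:,2]))
m=(Z>.058)&(Z<.07)&(P[...,1]<-.19)&(P[...,1]>-.4)&(abs(P[...,0]-.525)<.05); print('maple',m.sum(),rect(P[m]))
cv2.imwrite('pics/t5.png',cv2.resize(im[200:290,400:530,::-1],None,fx=6,fy=6,interpolation=cv2.INTER_CUBIC))
plan([(.44,.12,.17,150),(.46,.0,.17,120),(.48,-.1,.17,96),(.5,-.2,.17,96),(.527,-.29,.15,96)])
```

```text
keeper 479 (array([546.5, 229.6]), 130.1, 21.6, 2.8) 0.0436947426410117
pine 691 (array([ 525.5, -291.1]), 75.6, 50.6, -79.8) 0.08675925849882682
maple 818 (array([ 525.3, -282.9]), 170.2, 54.0, -82.0)
from [0.4374 0.2243 0.1404] -177.31
(0.44, 0.12, 0.17, 150) xyz [ 0.019 -0.869 -0.246] turnz 0.363
(0.46, 0.0, 0.17, 120) xyz [-0.644 -0.783  0.   ] turnz 0.333
(0.48, -0.1, 0.17, 96) xyz [-0.805 -0.272  0.   ] turnz 0.267
(0.5, -0.2, 0.17, 96) xyz [-0.846  0.079  0.   ] turnz 0.0
(0.527, -0.29, 0.15, 96) xyz [-0.769  0.145  0.167] turnz 0.0
```

View pics/t5.png

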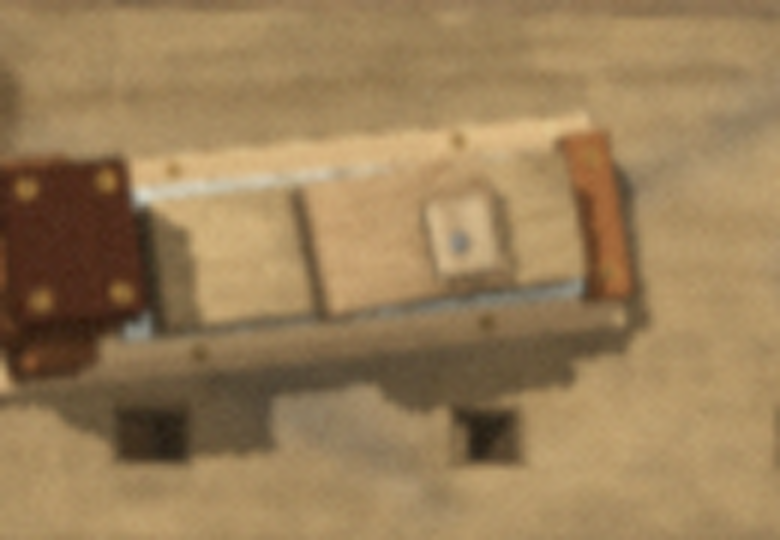

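The keeper lies at the right height, centred at about x=.537, y=.23. The pine caul runs from crop (300,250) to about (500,230) and is turned about 4° off the jig. Going to the pine caul next.

Request:
{"api": "apply_moves", "payload": {"rows": [{"xyz":[0,-0.2,-0.25],"turn":[0,0,0],"grip":0},{"xyz":[0,-0.5,-0.25],"turn":[0,0,0.1],"grip":0},{"xyz":[0.02,-0.87,-0.25],"turn":[0,0,0.2],"grip":0},{"xyz":[0.02,-0.87,-0.25],"turn":[0,0,0.36],"grip":0},{"xyz":[0.02,-0.87,-0.25],"turn":[0,0,0.36],"grip":0},{"xyz":[0.02,-0.87,-0.25],"turn":[0,0,0.36],"grip":0},{"xyz":[0.02,-0.87,-0.25],"turn":[0,0,0.36],"grip":0},{"xyz":[0.02,-0.87,-0.25],"turn":[0,0,0.36],"grip":0},{"xyz":[0.02,-0.87,-0.25],"turn":[0,0,0.36],"grip":0},{"xyz":[0.02,-0.87,-0.25],"turn":[0,0,0.36],"grip":0}]}}

```text
time_s: 14.4
eef_pos: [0.4387, 0.1194, 0.1687]
ee_rot: [[-0.869, 0.494, -0.0], [0.494, 0.869, 0.0], [0.0, -0.0, -1.0]]
ft_force: [-0.2, 0.4, 0.3]
width: 0.0853
grip_force: 0.0
```

Request:
{"api": "apply_moves", "payload": {"rows": [{"xyz":[-0.64,-0.78,0],"turn":[0,0,0.33],"grip":0},{"xyz":[-0.64,-0.78,0],"turn":[0,0,0.33],"grip":0},{"xyz":[-0.64,-0.78,0],"turn":[0,0,0.33],"grip":0},{"xyz":[-0.64,-0.78,0],"turn":[0,0,0.33],"grip":0},{"xyz":[-0.64,-0.78,0],"turn":[0,0,0.33],"grip":0},{"xyz":[-0.64,-0.78,0],"turn":[0,0,0.33],"grip":0},{"xyz":[-0.64,-0.78,0],"turn":[0,0,0.33],"grip":0},{"xyz":[-0.64,-0.78,0],"turn":[0,0,0.33],"grip":0},{"xyz":[-0.64,-0.78,0],"turn":[0,0,0.33],"grip":0},{"xyz":[-0.64,-0.78,0],"turn":[0,0,0.33],"grip":0}]}}

```text
time_s: 15.4
eef_pos: [0.4591, 0.0001, 0.1689]
ee_rot: [[-0.51, 0.86, -0.0], [0.86, 0.51, -0.0], [0.0, -0.0, -1.0]]
ft_force: [-0.1, -0.7, 0.4]
width: 0.0857
grip_force: 0.0
```

Request:
{"api": "apply_moves", "payload": {"rows": [{"xyz":[-0.9,-0.27,0],"turn":[0,0,0.23],"grip":0},{"xyz":[-0.9,-0.27,0],"turn":[0,0,0.23],"grip":0},{"xyz":[-0.9,-0.27,0],"turn":[0,0,0.23],"grip":0},{"xyz":[-0.9,-0.27,0],"turn":[0,0,0.23],"grip":0},{"xyz":[-0.9,-0.27,0],"turn":[0,0,0.23],"grip":0},{"xyz":[-0.9,-0.27,0],"turn":[0,0,0.23],"grip":0},{"xyz":[-0.9,-0.27,0],"turn":[0,0,0.23],"grip":0},{"xyz":[-0.9,-0.27,0],"turn":[0,0,0.23],"grip":0},{"xyz":[-0.9,-0.27,0],"turn":[0,0,0.23],"grip":0},{"xyz":[-0.9,-0.27,0],"turn":[0,0,0.23],"grip":0}]}}

```text
time_s: 16.4
eef_pos: [0.4862, -0.1093, 0.1689]
ee_rot: [[-0.173, 0.985, 0.0], [0.985, 0.173, -0.0], [-0.0, 0.0, -1.0]]
ft_force: [-0.1, 0.2, 0.2]
width: 0.0856
grip_force: 0.0
```

Request:
{"api": "apply_moves", "payload": {"rows": [{"xyz":[-0.9,0.08,0],"turn":[0,0,0],"grip":0},{"xyz":[-0.9,0.08,0],"turn":[0,0,0],"grip":0},{"xyz":[-0.9,0.08,0],"turn":[0,0,0],"grip":0},{"xyz":[-0.9,0.08,0],"turn":[0,0,0],"grip":0},{"xyz":[-0.9,0.08,0],"turn":[0,0,0],"grip":0},{"xyz":[-0.9,0.08,0],"turn":[0,0,0],"grip":0},{"xyz":[-0.9,0.08,0],"turn":[0,0,0],"grip":0},{"xyz":[-0.9,0.08,0],"turn":[0,0,0],"grip":0},{"xyz":[-0.9,0.08,0],"turn":[0,0,0],"grip":0},{"xyz":[-0.9,0.08,0],"turn":[0,0,0],"grip":0}]}}

```text
time_s: 17.4
eef_pos: [0.5143, -0.2141, 0.169]
ee_rot: [[-0.172, 0.985, 0.0], [0.985, 0.172, -0.0], [-0.0, 0.0, -1.0]]
ft_force: [-0.4, 0.9, -0.5]
width: 0.0852
grip_force: 0.0
```

Run:
```python
from h import *
plan([(.5255,-.29,.15,99.7),(.5255,-.29,.071,99.7)])
```

```text
from [ 0.5143 -0.2141  0.169 ] 99.93
(0.5255, -0.29, 0.15, 99.7) xyz [-0.639 -0.017  0.158] turnz 0.003
(0.5255, -0.29, 0.071, 99.7) xyz [0.    0.    0.658] turnz -0.0
```

Request:
{"api": "apply_moves", "payload": {"rows": [{"xyz":[-0.3,-0.02,0.1],"turn":[0,0,0],"grip":0},{"xyz":[-0.64,-0.02,0.16],"turn":[0,0,0],"grip":0},{"xyz":[-0.64,-0.02,0.16],"turn":[0,0,0],"grip":0},{"xyz":[-0.64,-0.02,0.4],"turn":[0,0,0],"grip":0},{"xyz":[-0.64,-0.02,0.6],"turn":[0,0,0],"grip":0},{"xyz":[-0.64,-0.02,0.75],"turn":[0,0,0],"grip":0},{"xyz":[-0.64,-0.02,0.815],"turn":[0,0,0],"grip":0},{"xyz":[-0.64,-0.02,0.815],"turn":[0,0,0],"grip":0},{"xyz":[-0.64,-0.02,0.815],"turn":[0,0,0],"grip":0.2},{"xyz":[-0.64,-0.02,0.815],"turn":[0,0,0],"grip":0.25}]}}

```text
time_s: 18.4
eef_pos: [0.5262, -0.2908, 0.0726]
ee_rot: [[-0.172, 0.985, 0.003], [0.985, 0.172, -0.001], [-0.002, 0.002, -1.0]]
ft_force: [0.1, 1.0, 0.3]
width: 0.064
grip_force: 0.0
```

Request:
{"api": "apply_moves", "payload": {"rows": [{"xyz":[0,0,0],"turn":[0,0,0],"grip":0.3},{"xyz":[0,0,0],"turn":[0,0,0],"grip":0.35},{"xyz":[0,0,0],"turn":[0,0,0],"grip":0.4},{"xyz":[0,0,0],"turn":[0,0,0],"grip":0.5},{"xyz":[0,0,0],"turn":[0,0,0],"grip":1},{"xyz":[0,0,0],"turn":[0,0,0],"grip":1},{"xyz":[0,0,0],"turn":[0,0,0],"grip":1},{"xyz":[0,0,-0.05],"turn":[0,0,0],"grip":1},{"xyz":[0,0,-0.1],"turn":[0,0,0],"grip":1},{"xyz":[0,0,-0.1],"turn":[0,0,0],"grip":1}]}}

```text
time_s: 19.4
eef_pos: [0.5257, -0.2907, 0.0839]
ee_rot: [[-0.172, 0.985, 0.001], [0.985, 0.172, -0.001], [-0.001, 0.001, -1.0]]
ft_force: [-0.4, 0.2, -0.2]
width: 0.0504
grip_force: 62.5
```

Run:
```python
from h import *
im,d=grab('scene','s6',(330,120,450,240),4)
plan([(.5255,-.29,.17,99.7),(.50,-.18,.17,99.7),(.48,-.08,.17,125),(.5,0.02,.17,150),(.5393,.1062,.12,176),(.5393,.1062,.013,176)])
```

```text
from [ 0.5254 -0.2906  0.0835] 99.9
(0.5255, -0.29, 0.17, 99.7) xyz [ 0.004  0.002 -0.721] turnz 0.002
(0.5, -0.18, 0.17, 99.7) xyz [ 0.939 -0.055  0.   ] turnz -0.0
(0.48, -0.08, 0.17, 125) xyz [ 0.85  -0.024  0.   ] turnz -0.281
(0.5, 0.02, 0.17, 150) xyz [0.587 0.615 0.   ] turnz -0.278
(0.5393, 0.1062, 0.12, 176) xyz [0.076 0.786 0.417] turnz -0.289
(0.5393, 0.1062, 0.013, 176) xyz [0.    0.    0.892] turnz 0.0
```

View pics/s6.png

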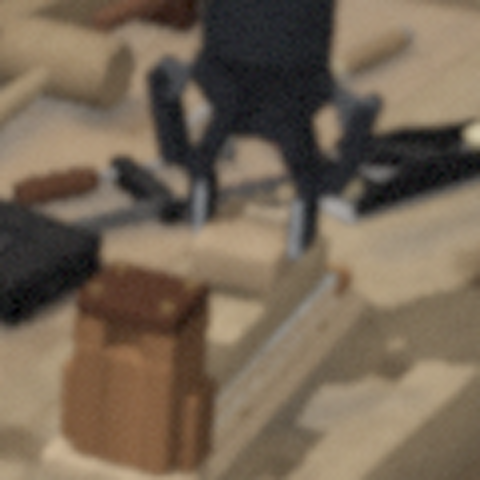

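The pine caul at crop (235,255) is held between the pads and has lifted clear. Carrying it to the tray.

Request:
{"api": "apply_moves", "payload": {"rows": [{"xyz":[0,0,-0.3],"turn":[0,0,0],"grip":1},{"xyz":[0,0,-0.5],"turn":[0,0,0],"grip":1},{"xyz":[0,0,-0.72],"turn":[0,0,0],"grip":1},{"xyz":[0.2,-0.05,-0.72],"turn":[0,0,0],"grip":1},{"xyz":[0.4,-0.05,-0.72],"turn":[0,0,0],"grip":1},{"xyz":[0.6,-0.05,-0.72],"turn":[0,0,0],"grip":1},{"xyz":[0.8,-0.05,-0.72],"turn":[0,0,0],"grip":1},{"xyz":[0.94,-0.05,-0.72],"turn":[0,0,0],"grip":1},{"xyz":[0.94,-0.05,-0.72],"turn":[0,0,0],"grip":1},{"xyz":[0.94,-0.05,-0.72],"turn":[0,0,0],"grip":1}]}}

```text
time_s: 20.45
eef_pos: [0.4999, -0.1813, 0.1695]
ee_rot: [[-0.172, 0.985, 0.0], [0.985, 0.172, -0.001], [-0.001, -0.0, -1.0]]
ft_force: [-0.3, -0.4, -0.1]
width: 0.0505
grip_force: 62.6
```

Request:
{"api": "apply_moves", "payload": {"rows": [{"xyz":[0.2,-0.02,0],"turn":[0,0,-0.05],"grip":1},{"xyz":[0.4,-0.02,0],"turn":[0,0,-0.1],"grip":1},{"xyz":[0.6,-0.02,0],"turn":[0,0,-0.16],"grip":1},{"xyz":[0.75,-0.02,0],"turn":[0,0,-0.22],"grip":1},{"xyz":[0.85,-0.02,0],"turn":[0,0,-0.28],"grip":1},{"xyz":[0.85,-0.02,0],"turn":[0,0,-0.28],"grip":1},{"xyz":[0.85,-0.02,0],"turn":[0,0,-0.28],"grip":1},{"xyz":[0.85,-0.02,0],"turn":[0,0,-0.28],"grip":1},{"xyz":[0.85,-0.02,0],"turn":[0,0,-0.28],"grip":1},{"xyz":[0.85,-0.02,0],"turn":[0,0,-0.28],"grip":1}]}}

```text
time_s: 21.45
eef_pos: [0.48, -0.0811, 0.1694]
ee_rot: [[-0.573, 0.819, -0.0], [0.819, 0.573, -0.0], [-0.0, -0.0, -1.0]]
ft_force: [-0.2, 0.7, -0.8]
width: 0.0502
grip_force: 62.6
```

Request:
{"api": "apply_moves", "payload": {"rows": [{"xyz":[0.15,0.15,0],"turn":[0,0,-0.05],"grip":1},{"xyz":[0.3,0.3,0],"turn":[0,0,-0.1],"grip":1},{"xyz":[0.45,0.45,0],"turn":[0,0,-0.16],"grip":1},{"xyz":[0.55,0.55,0],"turn":[0,0,-0.22],"grip":1},{"xyz":[0.59,0.61,0],"turn":[0,0,-0.28],"grip":1},{"xyz":[0.59,0.61,0],"turn":[0,0,-0.28],"grip":1},{"xyz":[0.59,0.61,0],"turn":[0,0,-0.28],"grip":1},{"xyz":[0.59,0.61,0],"turn":[0,0,-0.28],"grip":1},{"xyz":[0.59,0.61,0],"turn":[0,0,-0.28],"grip":1},{"xyz":[0.59,0.61,0],"turn":[0,0,-0.28],"grip":1}]}}

```text
time_s: 22.45
eef_pos: [0.499, 0.019, 0.1695]
ee_rot: [[-0.868, 0.497, -0.0], [0.497, 0.868, -0.0], [-0.0, -0.0, -1.0]]
ft_force: [0.1, -0.5, 0.2]
width: 0.0506
grip_force: 62.6
```

Request:
{"api": "apply_moves", "payload": {"rows": [{"xyz":[0.02,0.2,0.1],"turn":[0,0,-0.05],"grip":1},{"xyz":[0.04,0.4,0.2],"turn":[0,0,-0.1],"grip":1},{"xyz":[0.06,0.6,0.3],"turn":[0,0,-0.16],"grip":1},{"xyz":[0.08,0.75,0.4],"turn":[0,0,-0.22],"grip":1},{"xyz":[0.08,0.79,0.42],"turn":[0,0,-0.29],"grip":1},{"xyz":[0.08,0.79,0.42],"turn":[0,0,-0.29],"grip":1},{"xyz":[0.08,0.79,0.42],"turn":[0,0,-0.29],"grip":1},{"xyz":[0.08,0.79,0.42],"turn":[0,0,-0.29],"grip":1},{"xyz":[0.08,0.79,0.42],"turn":[0,0,-0.29],"grip":1},{"xyz":[0.08,0.79,0.42],"turn":[0,0,-0.29],"grip":1}]}}

```text
time_s: 23.45
eef_pos: [0.5379, 0.1062, 0.1194]
ee_rot: [[-0.998, 0.064, 0.001], [0.064, 0.998, -0.0], [-0.001, -0.0, -1.0]]
ft_force: [-0.1, 1.0, 0.4]
width: 0.0504
grip_force: 62.6
```

Run:
```python
from h import *
plan([(.5393,.1062,.04,176),(.5393,.1062,.014,176)])
```

```text
from [0.5379 0.1062 0.1194] 176.31
(0.5393, 0.1062, 0.04, 176) xyz [-0.012  0.001  0.662] turnz 0.003
(0.5393, 0.1062, 0.014, 176) xyz [0.    0.    0.217] turnz 0.0
```

Request:
{"api": "apply_moves", "payload": {"rows": [{"xyz":[-0.01,0,0.2],"turn":[0,0,0],"grip":1},{"xyz":[-0.01,0,0.4],"turn":[0,0,0],"grip":1},{"xyz":[-0.01,0,0.55],"turn":[0,0,0],"grip":1},{"xyz":[-0.01,0,0.66],"turn":[0,0,0],"grip":1},{"xyz":[-0.01,0,0.72],"turn":[0,0,0],"grip":1},{"xyz":[-0.01,0,0.78],"turn":[0,0,0],"grip":1},{"xyz":[-0.01,0,0.83],"turn":[0,0,0],"grip":1},{"xyz":[-0.01,0,0.86],"turn":[0,0,0],"grip":1},{"xyz":[-0.01,0,0.87],"turn":[0,0,0],"grip":1},{"xyz":[-0.01,0,0.87],"turn":[0,0,0],"grip":1}]}}

```text
time_s: 24.45
eef_pos: [0.5391, 0.1068, 0.0148]
ee_rot: [[-0.998, 0.063, 0.0], [0.063, 0.998, 0.0], [-0.0, 0.0, -1.0]]
ft_force: [-0.2, 0.0, -1.4]
width: 0.0503
grip_force: 62.6
```

Run:
```python
from h import *
im,d=grab('scene','s7',(200,220,360,340),5)
```

```text
(no output)
```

View pics/s7.png

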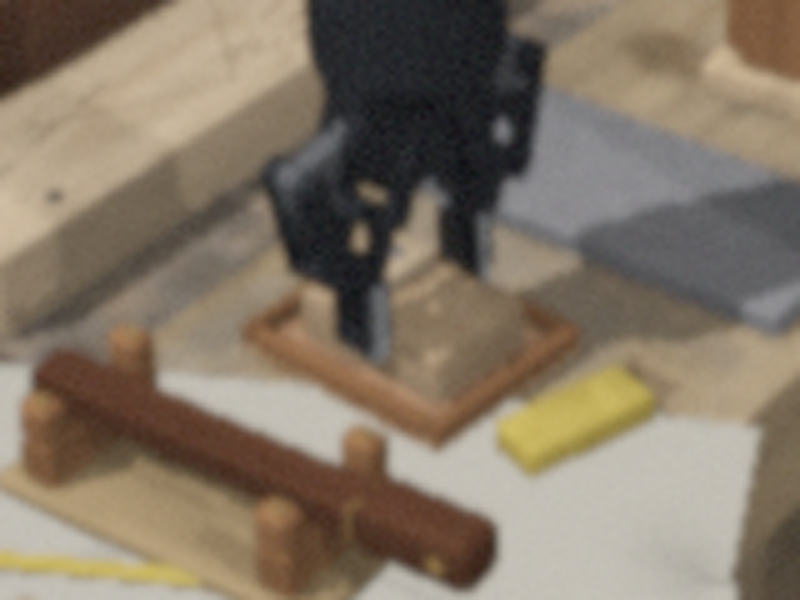

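The caul sits inside the tray rim at crop (430,330), with the fingertips above the rim. The keeper is well seated. Releasing.

Request:
{"api": "apply_moves", "payload": {"rows": [{"xyz":[0,0,0.005],"turn":[0,0,0],"grip":1},{"xyz":[0,0,0.01],"turn":[0,0,0],"grip":0.4},{"xyz":[0,0,0.01],"turn":[0,0,0],"grip":0.3},{"xyz":[0,0,0.01],"turn":[0,0,0],"grip":0.2},{"xyz":[0,0,0],"turn":[0,0,0],"grip":0.1},{"xyz":[0,0,-0.1],"turn":[0,0,0],"grip":0},{"xyz":[0,0,-0.4],"turn":[0,0,0],"grip":0},{"xyz":[0,0,-0.7],"turn":[0,0,0],"grip":0},{"xyz":[0,0,-1],"turn":[0,0,0],"grip":0},{"xyz":[0,0,-1],"turn":[0,0,0],"grip":0}]}}

```text
time_s: 25.5
eef_pos: [0.5428, 0.109, 0.1412]
ee_rot: [[-0.998, 0.062, 0.012], [0.063, 0.998, 0.003], [-0.012, 0.004, -1.0]]
ft_force: [0.7, 1.5, 0.4]
width: 0.0853
grip_force: 0.0
```

Run:
```python
from h import *
plan([(.49,0.02,.17,150),(.475,-.08,.17,120),(.487,-.18,.17,98),(.5253,-.283,.13,98),(.5253,-.283,.038,98)])
im,d=grab('top'); P=cloud('top',d); Z=P[...,2]
m=(Z>.058)&(Z<.07)&(P[...,1]<-.19)&(P[...,1]>-.4)&(abs(P[...,0]-.525)<.05); print('maple',m.sum(),rect(P[m]),np.median(P[m][:,2]))
im,d=grab('scene'); P=cloud('scene',d); Z=P[...,2]
m=(Z>.023)&(Z<.033)&(abs(P[...,1]-.106)<.045)&(abs(P[...,0]-.54)<.06); print('pine',m.sum(),rect(P[m]),np.median(P[m][:,2]),P[m].min(0),P[m].max(0))
```

```text
from [0.5428 0.109  0.1412] 176.42
(0.49, 0.02, 0.17, 150) xyz [ 0.393 -0.768 -0.24 ] turnz 0.294
(0.475, -0.08, 0.17, 120) xyz [-0.308 -0.784  0.   ] turnz 0.333
(0.487, -0.18, 0.17, 98) xyz [-0.772 -0.33   0.   ] turnz 0.244
(0.5253, -0.283, 0.13, 98) xyz [-0.894  0.197  0.333] turnz 0.0
(0.5253, -0.283, 0.038, 98) xyz [0.    0.    0.767] turnz 0.0
maple 1506 (array([ 527. , -283.1]), 170.9, 50.6, -82.5) 0.06416305610676032
pine 536 (array([539. , 108.3]), 74.7, 56.5, -1.6) 0.02602568472897443 [0.50123144 0.08051276 0.02302808] [0.57689409 0.13735193 0.03299715]
```

Request:
{"api": "apply_moves", "payload": {"rows": [{"xyz":[0,0,-0.24],"turn":[0,0,0],"grip":0},{"xyz":[0.37,-0.75,-0.24],"turn":[0,0,0.29],"grip":0},{"xyz":[0.37,-0.75,-0.24],"turn":[0,0,0.29],"grip":0},{"xyz":[0.37,-0.75,-0.24],"turn":[0,0,0.29],"grip":0},{"xyz":[0.37,-0.75,-0.24],"turn":[0,0,0.29],"grip":0},{"xyz":[0.37,-0.75,-0.24],"turn":[0,0,0.29],"grip":0},{"xyz":[0.37,-0.75,-0.24],"turn":[0,0,0.29],"grip":0},{"xyz":[0.37,-0.75,-0.24],"turn":[0,0,0.29],"grip":0},{"xyz":[0.37,-0.75,-0.24],"turn":[0,0,0.29],"grip":0},{"xyz":[0.37,-0.75,-0.24],"turn":[0,0,0.29],"grip":0}]}}

```text
time_s: 26.6
eef_pos: [0.4891, 0.0204, 0.1634]
ee_rot: [[-0.869, 0.494, -0.0], [0.494, 0.869, 0.0], [0.0, 0.0, -1.0]]
ft_force: [0.7, 0.6, -0.6]
width: 0.0854
grip_force: 0.0
```

Request:
{"api": "apply_moves", "payload": {"rows": [{"xyz":[-0.3,-0.78,0],"turn":[0,0,0.33],"grip":0},{"xyz":[-0.3,-0.78,0],"turn":[0,0,0.33],"grip":0},{"xyz":[-0.3,-0.78,0],"turn":[0,0,0.33],"grip":0},{"xyz":[-0.3,-0.78,0],"turn":[0,0,0.33],"grip":0},{"xyz":[-0.3,-0.78,0],"turn":[0,0,0.33],"grip":0},{"xyz":[-0.3,-0.78,0],"turn":[0,0,0.33],"grip":0},{"xyz":[-0.3,-0.78,0],"turn":[0,0,0.33],"grip":0},{"xyz":[-0.3,-0.78,0],"turn":[0,0,0.33],"grip":0},{"xyz":[-0.3,-0.78,0],"turn":[0,0,0.33],"grip":0},{"xyz":[-0.3,-0.78,0],"turn":[0,0,0.33],"grip":0}]}}

```text
time_s: 27.6
eef_pos: [0.4739, -0.0793, 0.1635]
ee_rot: [[-0.509, 0.86, -0.0], [0.86, 0.509, -0.0], [0.0, -0.0, -1.0]]
ft_force: [-0.4, -0.4, 0.2]
width: 0.085
grip_force: 0.0
```

Request:
{"api": "apply_moves", "payload": {"rows": [{"xyz":[-0.85,-0.33,0],"turn":[0,0,0.25],"grip":0},{"xyz":[-0.85,-0.33,0],"turn":[0,0,0.25],"grip":0},{"xyz":[-0.85,-0.33,0],"turn":[0,0,0.25],"grip":0},{"xyz":[-0.85,-0.33,0],"turn":[0,0,0.25],"grip":0},{"xyz":[-0.85,-0.33,0],"turn":[0,0,0.25],"grip":0},{"xyz":[-0.85,-0.33,0],"turn":[0,0,0.25],"grip":0},{"xyz":[-0.85,-0.33,0],"turn":[0,0,0.25],"grip":0},{"xyz":[-0.85,-0.33,0],"turn":[0,0,0.25],"grip":0},{"xyz":[-0.85,-0.33,0],"turn":[0,0,0.25],"grip":0},{"xyz":[-0.85,-0.33,0],"turn":[0,0,0.25],"grip":0}]}}

```text
time_s: 28.6
eef_pos: [0.4917, -0.1872, 0.1636]
ee_rot: [[-0.141, 0.99, 0.0], [0.99, 0.141, -0.0], [-0.0, 0.0, -1.0]]
ft_force: [-0.3, -0.2, -0.7]
width: 0.0853
grip_force: 0.0
```

Run:
```python
from h import *
plan([(.5262,-.283,.165,97.6),(.5262,-.283,.039,97.6)])
```

```text
from [ 0.4917 -0.1872  0.1636] 98.13
(0.5262, -0.283, 0.165, 97.6) xyz [-0.831  0.172 -0.012] turnz 0.006
(0.5262, -0.283, 0.039, 97.6) xyz [0.   0.   1.05] turnz -0.0
```

Request:
{"api": "apply_moves", "payload": {"rows": [{"xyz":[-0.4,0.1,0],"turn":[0,0,0.006],"grip":0},{"xyz":[-0.83,0.17,0],"turn":[0,0,0.006],"grip":0},{"xyz":[-0.83,0.17,0],"turn":[0,0,0.006],"grip":0},{"xyz":[-0.83,0.17,0.2],"turn":[0,0,0.006],"grip":0},{"xyz":[-0.83,0.17,0.45],"turn":[0,0,0.006],"grip":0},{"xyz":[-0.83,0.17,0.7],"turn":[0,0,0.006],"grip":0},{"xyz":[-0.83,0.17,0.85],"turn":[0,0,0.006],"grip":0},{"xyz":[-0.83,0.17,0.95],"turn":[0,0,0.006],"grip":0},{"xyz":[-0.83,0.17,1],"turn":[0,0,0.006],"grip":0},{"xyz":[-0.83,0.17,1],"turn":[0,0,0.006],"grip":0}]}}

```text
time_s: 29.6
eef_pos: [0.5257, -0.2831, 0.0432]
ee_rot: [[-0.131, 0.991, -0.001], [0.991, 0.131, 0.0], [0.0, -0.001, -1.0]]
ft_force: [-0.2, -0.1, -0.2]
width: 0.0853
grip_force: 0.0
```

Request:
{"api": "apply_moves", "payload": {"rows": [{"xyz":[0,0,0.03],"turn":[0,0,0],"grip":0.2},{"xyz":[0,0,0.03],"turn":[0,0,0],"grip":0.3},{"xyz":[0,0,0.03],"turn":[0,0,0],"grip":0.35},{"xyz":[0,0,0.03],"turn":[0,0,0],"grip":0.4},{"xyz":[0,0,0.03],"turn":[0,0,0],"grip":1},{"xyz":[0,0,0.03],"turn":[0,0,0],"grip":1},{"xyz":[0,0,0.03],"turn":[0,0,0],"grip":1},{"xyz":[0,0,-0.03],"turn":[0,0,0],"grip":1},{"xyz":[0,0,-0.1],"turn":[0,0,0],"grip":1},{"xyz":[0,0,-0.1],"turn":[0,0,0],"grip":1}]}}

```text
time_s: 30.6
eef_pos: [0.5263, -0.2834, 0.0564]
ee_rot: [[-0.131, 0.991, 0.001], [0.991, 0.131, -0.001], [-0.001, 0.001, -1.0]]
ft_force: [0.5, -1.3, -2.5]
width: 0.0506
grip_force: 63.6
```

Run:
```python
from h import *
im,d=grab('top','t8',(400,190,530,290),5); P=cloud('top',d); Z=P[...,2]
s=arm.get_state(); p=s['eef_pos']; print(s['ft_force'],s['width'])
m=(Z>.06)&(Z<.085)&(P[...,1]<-.19)&(P[...,1]>-.41)&(abs(P[...,0]-.525)<.05); print('maple',m.sum(),rect(P[m]),np.median(P[m][:,2]))
plan([(p[0],p[1],.165,97.6),(.50,-.17,.19,97.6),(.475,-.07,.19,120),(.475,.05,.19,150),(.49,.16,.19,175),(.515,.275,.19,181.6),(.5347,.3594,.15,181.6),(.5347,.3594,.04,181.6)])
```

```text
[-0.27287441 -0.32659533 -1.87016345] 0.0507795881754536
maple 853 (array([ 525.3, -278.6]), 164.5, 74.6, -74.7) 0.07896619371590607
from [ 0.526  -0.2833  0.0559] 97.55
(np.float64(0.5260417415675315), np.float64(-0.2833202910683747), 0.165, 97.6) xyz [ 0.     0.    -0.909] turnz -0.001
(0.5, -0.17, 0.19, 97.6) xyz [ 0.965 -0.09  -0.208] turnz -0.0
(0.475, -0.07, 0.19, 120) xyz [ 0.854 -0.096  0.   ] turnz -0.249
(0.475, 0.05, 0.19, 150) xyz [0.866 0.5   0.   ] turnz -0.333
(0.49, 0.16, 0.19, 175) xyz [0.35  0.856 0.   ] turnz -0.278
(0.515, 0.275, 0.19, 181.6) xyz [-0.124  0.973  0.   ] turnz -0.073
(0.5347, 0.3594, 0.15, 181.6) xyz [-0.184  0.698  0.333] turnz -0.0
(0.5347, 0.3594, 0.04, 181.6) xyz [0.    0.    0.917] turnz -0.0
```

View pics/t8.png

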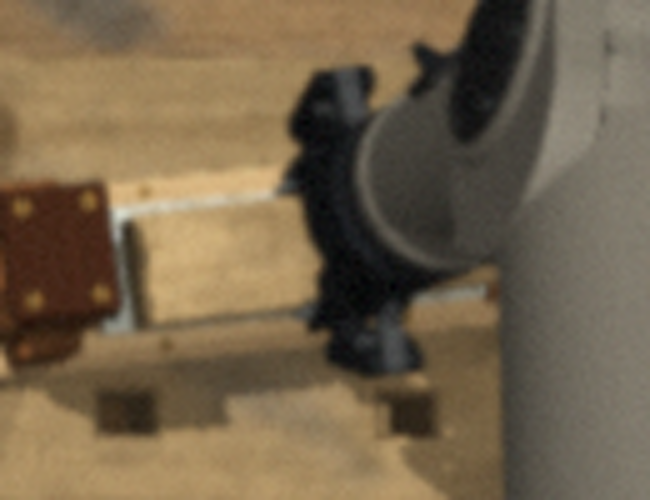

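The maple at crop (130-310,260) is held at its middle and has been lifted. Carrying it to the rack.

Request:
{"api": "apply_moves", "payload": {"rows": [{"xyz":[0,0,-0.2],"turn":[0,0,0],"grip":1},{"xyz":[0,0,-0.5],"turn":[0,0,0],"grip":1},{"xyz":[0,0,-0.8],"turn":[0,0,0],"grip":1},{"xyz":[0,0,-1],"turn":[0,0,0],"grip":1},{"xyz":[0,0,-1],"turn":[0,0,0],"grip":1},{"xyz":[0.2,0,-1],"turn":[0,0,0],"grip":1},{"xyz":[0.5,0,-1],"turn":[0,0,0],"grip":1},{"xyz":[0.75,-0.05,-1],"turn":[0,0,0],"grip":1},{"xyz":[0.95,-0.09,-1],"turn":[0,0,0],"grip":1},{"xyz":[0.95,-0.09,-1],"turn":[0,0,0],"grip":1}]}}

```text
time_s: 31.65
eef_pos: [0.4983, -0.1659, 0.1738]
ee_rot: [[-0.139, 0.99, -0.004], [0.99, 0.139, 0.004], [0.004, -0.004, -1.0]]
ft_force: [0.6, 0.2, -2.0]
width: 0.0512
grip_force: 63.6
```

Request:
{"api": "apply_moves", "payload": {"rows": [{"xyz":[0.2,0,-0.05],"turn":[0,0,-0.05],"grip":1},{"xyz":[0.4,0,-0.1],"turn":[0,0,-0.1],"grip":1},{"xyz":[0.6,-0.05,-0.1],"turn":[0,0,-0.15],"grip":1},{"xyz":[0.75,-0.1,-0.1],"turn":[0,0,-0.2],"grip":1},{"xyz":[0.85,-0.1,-0.1],"turn":[0,0,-0.25],"grip":1},{"xyz":[0.85,-0.1,-0.1],"turn":[0,0,-0.25],"grip":1},{"xyz":[0.85,-0.1,-0.1],"turn":[0,0,-0.25],"grip":1},{"xyz":[0.85,-0.1,-0.1],"turn":[0,0,-0.25],"grip":1},{"xyz":[0.85,-0.1,-0.1],"turn":[0,0,-0.25],"grip":1},{"xyz":[0.85,-0.1,-0.1],"turn":[0,0,-0.25],"grip":1}]}}

```text
time_s: 32.65
eef_pos: [0.475, -0.0728, 0.1873]
ee_rot: [[-0.499, 0.866, -0.0], [0.866, 0.499, -0.0], [0.0, -0.0, -1.0]]
ft_force: [-0.1, -0.3, -1.2]
width: 0.051
grip_force: 63.6
```

Request:
{"api": "apply_moves", "payload": {"rows": [{"xyz":[0.2,0.1,0],"turn":[0,0,-0.06],"grip":1},{"xyz":[0.4,0.2,0],"turn":[0,0,-0.12],"grip":1},{"xyz":[0.6,0.3,0],"turn":[0,0,-0.18],"grip":1},{"xyz":[0.75,0.4,0],"turn":[0,0,-0.24],"grip":1},{"xyz":[0.87,0.5,0],"turn":[0,0,-0.3],"grip":1},{"xyz":[0.87,0.5,0],"turn":[0,0,-0.33],"grip":1},{"xyz":[0.87,0.5,0],"turn":[0,0,-0.33],"grip":1},{"xyz":[0.87,0.5,0],"turn":[0,0,-0.33],"grip":1},{"xyz":[0.87,0.5,0],"turn":[0,0,-0.33],"grip":1},{"xyz":[0.87,0.5,0],"turn":[0,0,-0.33],"grip":1}]}}

```text
time_s: 33.65
eef_pos: [0.4746, 0.0477, 0.1874]
ee_rot: [[-0.863, 0.505, -0.0], [0.505, 0.863, -0.0], [-0.0, -0.0, -1.0]]
ft_force: [-0.6, -1.1, -1.5]
width: 0.0506
grip_force: 63.5
```

Request:
{"api": "apply_moves", "payload": {"rows": [{"xyz":[0.1,0.2,0],"turn":[0,0,-0.06],"grip":1},{"xyz":[0.2,0.4,0],"turn":[0,0,-0.12],"grip":1},{"xyz":[0.25,0.6,0],"turn":[0,0,-0.18],"grip":1},{"xyz":[0.3,0.75,0],"turn":[0,0,-0.24],"grip":1},{"xyz":[0.35,0.86,0],"turn":[0,0,-0.28],"grip":1},{"xyz":[0.35,0.86,0],"turn":[0,0,-0.28],"grip":1},{"xyz":[0.35,0.86,0],"turn":[0,0,-0.28],"grip":1},{"xyz":[0.35,0.86,0],"turn":[0,0,-0.28],"grip":1},{"xyz":[0.35,0.86,0],"turn":[0,0,-0.28],"grip":1},{"xyz":[0.35,0.86,0],"turn":[0,0,-0.28],"grip":1}]}}

```text
time_s: 34.65
eef_pos: [0.4904, 0.1577, 0.1875]
ee_rot: [[-0.996, 0.09, 0.0], [0.09, 0.996, -0.001], [-0.0, -0.001, -1.0]]
ft_force: [0.1, 0.9, -1.9]
width: 0.0511
grip_force: 63.5
```

Request:
{"api": "apply_moves", "payload": {"rows": [{"xyz":[0,0.2,0],"turn":[0,0,-0.02],"grip":1},{"xyz":[-0.05,0.4,0],"turn":[0,0,-0.04],"grip":1},{"xyz":[-0.1,0.6,0],"turn":[0,0,-0.07],"grip":1},{"xyz":[-0.12,0.8,0],"turn":[0,0,-0.07],"grip":1},{"xyz":[-0.12,0.97,0],"turn":[0,0,-0.07],"grip":1},{"xyz":[-0.12,0.97,0],"turn":[0,0,-0.07],"grip":1},{"xyz":[-0.12,0.97,0],"turn":[0,0,-0.07],"grip":1},{"xyz":[-0.12,0.97,0],"turn":[0,0,-0.07],"grip":1},{"xyz":[-0.12,0.97,0],"turn":[0,0,-0.07],"grip":1},{"xyz":[-0.12,0.97,0],"turn":[0,0,-0.07],"grip":1}]}}

```text
time_s: 35.65
eef_pos: [0.5151, 0.2723, 0.1875]
ee_rot: [[-1.0, -0.02, 0.0], [-0.02, 1.0, -0.001], [-0.0, -0.001, -1.0]]
ft_force: [0.5, -0.3, -1.5]
width: 0.0505
grip_force: 63.6
```

Run:
```python
from h import *
plan([(.5347,.3594,.14,181.6),(.5347,.3594,.0305,181.6)])
z=np.load('top0.npz'); P=cloud('top',z['d']); Z=P[...,2]
m=(Z>.017)&(Z<.03)&(P[...,0]>.44)&(P[...,0]<.64)&(P[...,1]>.30)&(P[...,1]<.42)
for x0 in(.475,.534,.595):
    Q=P[m&(abs(P[...,0]-x0)<.012)]; print(x0,np.percentile(Q[:,:2],[1,50,99],axis=0).round(4).tolist())
```

```text
from [0.5151 0.2723 0.1875] -178.84
(0.5347, 0.3594, 0.14, 181.6) xyz [-0.178  0.723  0.396] turnz -0.005
(0.5347, 0.3594, 0.0305, 181.6) xyz [0.    0.    0.913] turnz -0.0
0.475 [[0.4676, 0.3163], [0.4751, 0.3579], [0.4829, 0.3995]]
0.534 [[0.5262, 0.318], [0.5334, 0.3581], [0.5394, 0.4007]]
0.595 [[0.5862, 0.3201], [0.5933, 0.3617], [0.6016, 0.402]]
```

Request:
{"api": "apply_moves", "payload": {"rows": [{"xyz":[-0.06,0.2,0],"turn":[0,0,0],"grip":1},{"xyz":[-0.12,0.4,0],"turn":[0,0,0],"grip":1},{"xyz":[-0.18,0.6,0.1],"turn":[0,0,0],"grip":1},{"xyz":[-0.18,0.72,0.2],"turn":[0,0,0],"grip":1},{"xyz":[-0.18,0.72,0.4],"turn":[0,0,0],"grip":1},{"xyz":[-0.18,0.72,0.6],"turn":[0,0,0],"grip":1},{"xyz":[-0.18,0.72,0.8],"turn":[0,0,0],"grip":1},{"xyz":[-0.18,0.72,0.9],"turn":[0,0,0],"grip":1},{"xyz":[-0.18,0.72,1],"turn":[0,0,0],"grip":1},{"xyz":[-0.18,0.72,1],"turn":[0,0,0],"grip":1}]}}

```text
time_s: 36.65
eef_pos: [0.534, 0.3593, 0.0661]
ee_rot: [[-1.0, -0.022, -0.002], [-0.022, 1.0, -0.002], [0.002, -0.002, -1.0]]
ft_force: [-0.6, -1.1, -1.8]
width: 0.0508
grip_force: 63.6
```

Run:
```python
from h import *
im,d=grab('scene','s9',(100,230,320,410),3.5)
plan([(.5342,.3594,.0305,181.6)])
```

```text
from [0.5345 0.36   0.0674] -178.76
(0.5342, 0.3594, 0.0305, 181.6) xyz [ 0.003 -0.005  0.307] turnz -0.004
```

View pics/s9.png

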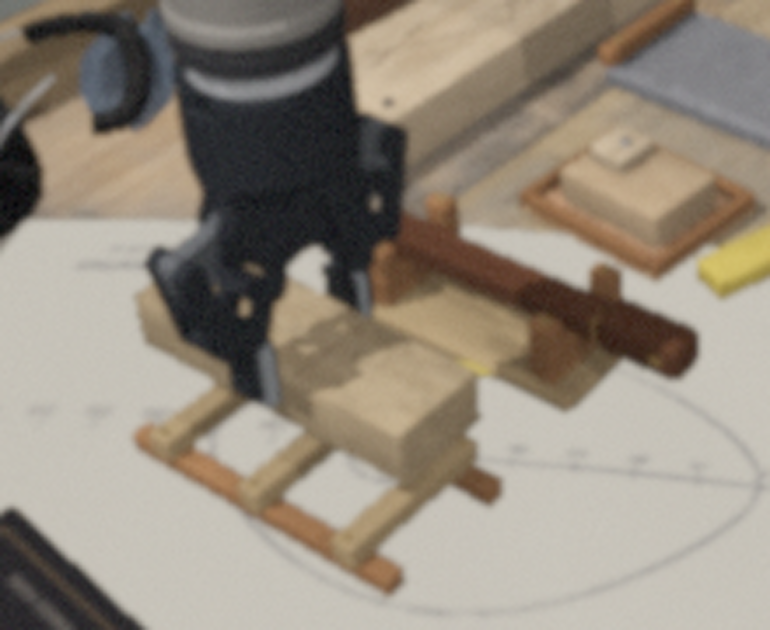

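The maple is over and parallel to the rack, and the pine caul sits flat in the tray at crop (640,190). Lowering.

Request:
{"api": "apply_moves", "payload": {"rows": [{"xyz":[0,0,0.1],"turn":[0,0,0],"grip":1},{"xyz":[0,0,0.18],"turn":[0,0,0],"grip":1},{"xyz":[0,0,0.24],"turn":[0,0,0],"grip":1},{"xyz":[0,0,0.27],"turn":[0,0,0],"grip":1},{"xyz":[0,0,0.29],"turn":[0,0,0],"grip":1},{"xyz":[0,0,0.305],"turn":[0,0,0],"grip":1},{"xyz":[0,0,0.31],"turn":[0,0,0],"grip":1},{"xyz":[0,0,0.31],"turn":[0,0,0],"grip":1},{"xyz":[0,0,0.31],"turn":[0,0,0],"grip":1},{"xyz":[0,0,0.31],"turn":[0,0,0],"grip":1}]}}

```text
time_s: 37.7
eef_pos: [0.5344, 0.3603, 0.0313]
ee_rot: [[-1.0, -0.022, 0.0], [-0.022, 1.0, -0.0], [-0.0, -0.0, -1.0]]
ft_force: [-2.7, -2.9, 5.3]
width: 0.0512
grip_force: 64.5
```

Request:
{"api": "apply_moves", "payload": {"rows": [{"xyz":[0,0,0],"turn":[0,0,0],"grip":0.4},{"xyz":[0,0,0],"turn":[0,0,0],"grip":0.3},{"xyz":[0,0,0],"turn":[0,0,0],"grip":0.2},{"xyz":[0,0,0],"turn":[0,0,0],"grip":0.1},{"xyz":[0,0,0],"turn":[0,0,0],"grip":0},{"xyz":[0,0,-0.2],"turn":[0,0,0],"grip":0},{"xyz":[0,0,-0.4],"turn":[0,0,0],"grip":0},{"xyz":[0,0,-0.7],"turn":[0,0,0],"grip":0},{"xyz":[0,0,-1],"turn":[0,0,0],"grip":0},{"xyz":[0,0,-1],"turn":[0,0,0],"grip":0}]}}

```text
time_s: 38.7
eef_pos: [0.5368, 0.3637, 0.1567]
ee_rot: [[-1.0, -0.022, 0.009], [-0.022, 1.0, 0.008], [-0.009, 0.008, -1.0]]
ft_force: [-1.0, 1.0, 0.9]
width: 0.0854
grip_force: 0.0
```

Run:
```python
from h import *
im,d=grab('top'); P=cloud('top',d); Z=P[...,2]
m=(Z>.027)&(Z<.045)&(P[...,1]<-.19)&(P[...,1]>-.42)&(abs(P[...,0]-.525)<.045); print('bed',m.sum(),rect(P[m]),np.median(P[m][:,2]))
# white-face mask
hsv=cv2.cvtColor(im,cv2.COLOR_RGB2HSV); w=m&(hsv[...,1]<60); print('white',w.sum(),rect(P[w]) if w.sum()>5 else '')
m=(Z>.009)&(Z<.06)&(P[...,1]<-.1)&(P[...,1]>-.45)&(abs(P[...,0]-.525)<.09)
im2,d2=grab('scene'); Q=cloud('scene',d2); z=Q[...,2]
k=(z>.048)&(z<.06)&(abs(Q[...,1]-.36)<.06)&(abs(Q[...,0]-.535)<.12); print('maple',k.sum(),rect(Q[k]),np.median(Q[k][:,2]))
cv2.imwrite('pics/t10.png',cv2.resize(im[200:290,410:530,::-1],None,fx=6,fy=6,interpolation=cv2.INTER_CUBIC))
plan([(.51,.26,.17,180),(.48,.15,.17,165),(.475,.04,.17,140),(.475,-.07,.17,115),(.49,-.18,.17,97)])
```

```text
bed 1916 (array([ 530.6, -295. ]), 209.7, 60.8, -84.8) 0.03389158886365906
white 1731 (array([ 529.7, -284.6]), 189.8, 58.7, -83.8)
maple 2393 (array([533.4, 361.1]), 172.4, 55.9, 0.9) 0.05253514174360219
from [0.5349 0.3609 0.1514] -178.74
(0.51, 0.26, 0.17, 180) xyz [ 0.226 -0.836 -0.155] turnz 0.014
(0.48, 0.15, 0.17, 165) xyz [ 0.25  -0.917  0.   ] turnz 0.167
(0.475, 0.04, 0.17, 140) xyz [-0.197 -0.896  0.   ] turnz 0.278
(0.475, -0.07, 0.17, 115) xyz [-0.589 -0.702  0.   ] turnz 0.278
(0.49, -0.18, 0.17, 97) xyz [-0.884 -0.274  0.   ] turnz 0.2
```

View pics/t10.png

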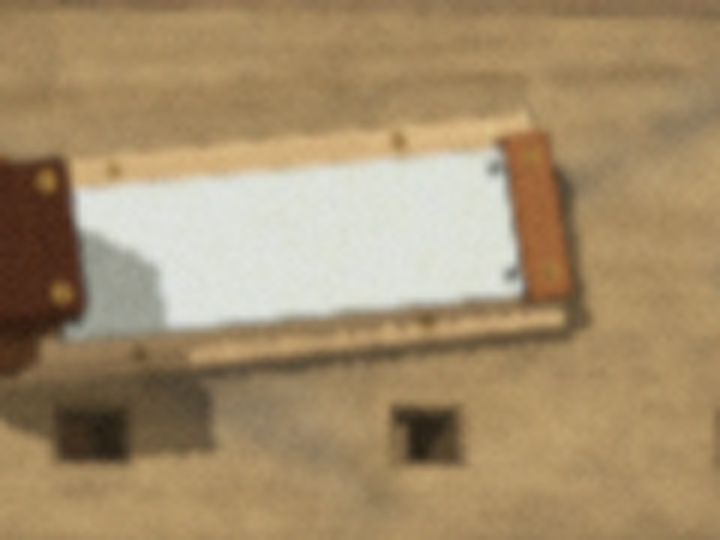

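The white bed caul lies alone in the jig, from crop (75,260) to (515,225). The maple is on the rack within about 2 mm. Going back for the caul.

Request:
{"api": "apply_moves", "payload": {"rows": [{"xyz":[0,-0.2,-0.16],"turn":[0,0,0],"grip":0},{"xyz":[0.2,-0.84,-0.16],"turn":[0,0,0.01],"grip":0},{"xyz":[0.2,-0.84,-0.16],"turn":[0,0,0.01],"grip":0},{"xyz":[0.2,-0.84,-0.16],"turn":[0,0,0.01],"grip":0},{"xyz":[0.2,-0.84,-0.16],"turn":[0,0,0.01],"grip":0},{"xyz":[0.2,-0.84,-0.16],"turn":[0,0,0.01],"grip":0},{"xyz":[0.2,-0.84,-0.16],"turn":[0,0,0.01],"grip":0},{"xyz":[0.2,-0.84,-0.16],"turn":[0,0,0.01],"grip":0},{"xyz":[0.2,-0.84,-0.16],"turn":[0,0,0.01],"grip":0},{"xyz":[0.2,-0.84,-0.16],"turn":[0,0,0.01],"grip":0}]}}

```text
time_s: 39.8
eef_pos: [0.5126, 0.2595, 0.1694]
ee_rot: [[-1.0, -0.007, -0.0], [-0.007, 1.0, 0.0], [0.0, 0.0, -1.0]]
ft_force: [-0.0, -0.3, 0.7]
width: 0.0855
grip_force: 0.0
```

Request:
{"api": "apply_moves", "payload": {"rows": [{"xyz":[0.25,-0.92,0],"turn":[0,0,0.17],"grip":0},{"xyz":[0.25,-0.92,0],"turn":[0,0,0.17],"grip":0},{"xyz":[0.25,-0.92,0],"turn":[0,0,0.17],"grip":0},{"xyz":[0.25,-0.92,0],"turn":[0,0,0.17],"grip":0},{"xyz":[0.25,-0.92,0],"turn":[0,0,0.17],"grip":0},{"xyz":[0.25,-0.92,0],"turn":[0,0,0.17],"grip":0},{"xyz":[0.25,-0.92,0],"turn":[0,0,0.17],"grip":0},{"xyz":[0.25,-0.92,0],"turn":[0,0,0.17],"grip":0},{"xyz":[0.25,-0.92,0],"turn":[0,0,0.17],"grip":0},{"xyz":[0.25,-0.92,0],"turn":[0,0,0.17],"grip":0}]}}

```text
time_s: 40.8
eef_pos: [0.4834, 0.1488, 0.1694]
ee_rot: [[-0.966, 0.257, -0.0], [0.257, 0.966, 0.0], [0.0, 0.0, -1.0]]
ft_force: [-0.2, -0.4, 0.1]
width: 0.0853
grip_force: 0.0
```

Request:
{"api": "apply_moves", "payload": {"rows": [{"xyz":[-0.2,-0.9,0],"turn":[0,0,0.28],"grip":0},{"xyz":[-0.2,-0.9,0],"turn":[0,0,0.28],"grip":0},{"xyz":[-0.2,-0.9,0],"turn":[0,0,0.28],"grip":0},{"xyz":[-0.2,-0.9,0],"turn":[0,0,0.28],"grip":0},{"xyz":[-0.2,-0.9,0],"turn":[0,0,0.28],"grip":0},{"xyz":[-0.2,-0.9,0],"turn":[0,0,0.28],"grip":0},{"xyz":[-0.2,-0.9,0],"turn":[0,0,0.28],"grip":0},{"xyz":[-0.2,-0.9,0],"turn":[0,0,0.28],"grip":0},{"xyz":[-0.2,-0.9,0],"turn":[0,0,0.28],"grip":0},{"xyz":[-0.2,-0.9,0],"turn":[0,0,0.28],"grip":0}]}}

```text
time_s: 41.8
eef_pos: [0.4787, 0.0382, 0.1695]
ee_rot: [[-0.765, 0.644, -0.0], [0.644, 0.765, 0.0], [0.0, 0.0, -1.0]]
ft_force: [0.3, -0.1, -0.2]
width: 0.0855
grip_force: 0.0
```

Request:
{"api": "apply_moves", "payload": {"rows": [{"xyz":[-0.59,-0.7,0],"turn":[0,0,0.28],"grip":0},{"xyz":[-0.59,-0.7,0],"turn":[0,0,0.28],"grip":0},{"xyz":[-0.59,-0.7,0],"turn":[0,0,0.28],"grip":0},{"xyz":[-0.59,-0.7,0],"turn":[0,0,0.28],"grip":0},{"xyz":[-0.59,-0.7,0],"turn":[0,0,0.28],"grip":0},{"xyz":[-0.59,-0.7,0],"turn":[0,0,0.28],"grip":0},{"xyz":[-0.59,-0.7,0],"turn":[0,0,0.28],"grip":0},{"xyz":[-0.59,-0.7,0],"turn":[0,0,0.28],"grip":0},{"xyz":[-0.59,-0.7,0],"turn":[0,0,0.28],"grip":0},{"xyz":[-0.59,-0.7,0],"turn":[0,0,0.28],"grip":0}]}}

```text
time_s: 42.8
eef_pos: [0.4788, -0.0717, 0.1695]
ee_rot: [[-0.418, 0.908, 0.0], [0.908, 0.418, 0.0], [0.0, 0.0, -1.0]]
ft_force: [0.5, 0.1, 0.0]
width: 0.0853
grip_force: 0.0
```

Request:
{"api": "apply_moves", "payload": {"rows": [{"xyz":[-0.9,-0.27,0],"turn":[0,0,0.2],"grip":0},{"xyz":[-0.9,-0.27,0],"turn":[0,0,0.2],"grip":0},{"xyz":[-0.9,-0.27,0],"turn":[0,0,0.2],"grip":0},{"xyz":[-0.9,-0.27,0],"turn":[0,0,0.2],"grip":0},{"xyz":[-0.9,-0.27,0],"turn":[0,0,0.2],"grip":0},{"xyz":[-0.9,-0.27,0],"turn":[0,0,0.2],"grip":0},{"xyz":[-0.9,-0.27,0],"turn":[0,0,0.2],"grip":0},{"xyz":[-0.9,-0.27,0],"turn":[0,0,0.2],"grip":0},{"xyz":[-0.9,-0.27,0],"turn":[0,0,0.2],"grip":0},{"xyz":[-0.9,-0.27,0],"turn":[0,0,0.2],"grip":0}]}}

```text
time_s: 43.8
eef_pos: [0.4943, -0.1834, 0.1696]
ee_rot: [[-0.117, 0.993, 0.0], [0.993, 0.117, -0.0], [-0.0, 0.0, -1.0]]
ft_force: [-0.6, 1.2, -0.3]
width: 0.0855
grip_force: 0.0
```

Run:
```python
from h import *
plan([(.5297,-.284,.14,96.2),(.5297,-.284,.021,96.2)])
```

```text
from [ 0.4943 -0.1834  0.1696] 96.69
(0.5297, -0.284, 0.14, 96.2) xyz [-0.867  0.195  0.246] turnz 0.005
(0.5297, -0.284, 0.021, 96.2) xyz [0.    0.    0.992] turnz -0.0
```

Request:
{"api": "apply_moves", "payload": {"rows": [{"xyz":[-0.4,0.1,0],"turn":[0,0,0.005],"grip":0},{"xyz":[-0.87,0.2,0],"turn":[0,0,0.005],"grip":0},{"xyz":[-0.87,0.2,0.05],"turn":[0,0,0.005],"grip":0},{"xyz":[-0.87,0.2,0.3],"turn":[0,0,0.005],"grip":0},{"xyz":[-0.87,0.2,0.5],"turn":[0,0,0.005],"grip":0},{"xyz":[-0.87,0.2,0.7],"turn":[0,0,0.005],"grip":0},{"xyz":[-0.87,0.2,0.9],"turn":[0,0,0.005],"grip":0},{"xyz":[-0.87,0.2,1],"turn":[0,0,0.005],"grip":0},{"xyz":[-0.87,0.2,1],"turn":[0,0,0.005],"grip":0},{"xyz":[-0.87,0.2,1],"turn":[0,0,0.005],"grip":0}]}}

```text
time_s: 44.8
eef_pos: [0.5309, -0.2847, 0.0502]
ee_rot: [[-0.108, 0.994, 0.001], [0.994, 0.108, -0.0], [-0.001, 0.001, -1.0]]
ft_force: [-0.2, -0.8, 0.4]
width: 0.085
grip_force: 0.0
```

Request:
{"api": "apply_moves", "payload": {"rows": [{"xyz":[0,0,0.1],"turn":[0,0,0],"grip":0},{"xyz":[0,0,0.2],"turn":[0,0,0],"grip":0},{"xyz":[0,0,0.23],"turn":[0,0,0],"grip":0.1},{"xyz":[0,0,0.23],"turn":[0,0,0],"grip":0.2},{"xyz":[0,0,0.23],"turn":[0,0,0],"grip":0.25},{"xyz":[0,0,0.23],"turn":[0,0,0],"grip":0.3},{"xyz":[0,0,0.23],"turn":[0,0,0],"grip":0.5},{"xyz":[0,0,0.23],"turn":[0,0,0],"grip":1},{"xyz":[0,0,0.23],"turn":[0,0,0],"grip":1},{"xyz":[0,0,0.23],"turn":[0,0,0],"grip":1}]}}

```text
time_s: 45.8
eef_pos: [0.531, -0.2847, 0.0229]
ee_rot: [[-0.108, 0.994, 0.001], [0.994, 0.108, -0.001], [-0.001, 0.001, -1.0]]
ft_force: [-0.1, 0.0, 5.4]
width: 0.0582
grip_force: 64.9
```

Request:
{"api": "apply_moves", "payload": {"rows": [{"xyz":[0,0,-0.05],"turn":[0,0,0],"grip":1},{"xyz":[0,0,-0.15],"turn":[0,0,0],"grip":1},{"xyz":[0,0,-0.3],"turn":[0,0,0],"grip":1},{"xyz":[0,0,-0.5],"turn":[0,0,0],"grip":1},{"xyz":[0,0,-0.7],"turn":[0,0,0],"grip":1},{"xyz":[0,0,-0.85],"turn":[0,0,0],"grip":1},{"xyz":[0,0,-1],"turn":[0,0,0],"grip":1},{"xyz":[0,0,-1],"turn":[0,0,0],"grip":1},{"xyz":[0,0,-1],"turn":[0,0,0],"grip":1},{"xyz":[0,0,-1],"turn":[0,0,0],"grip":1}]}}

```text
time_s: 46.8
eef_pos: [0.5292, -0.2843, 0.1404]
ee_rot: [[-0.108, 0.994, -0.003], [0.994, 0.108, 0.001], [0.001, -0.003, -1.0]]
ft_force: [-0.6, 0.2, -2.4]
width: 0.0576
grip_force: 64.5
```

Run:
```python
from h import *
plan([(.5,-.18,.185,115),(.5,-.08,.185,145),(.531,-.0295,.15,180.7),(.531,-.0295,.05,180.7)]); print(arm.get_state()['width'])
```

```text
from [ 0.5292 -0.2843  0.1404] 96.21
(0.5, -0.18, 0.185, 115) xyz [ 0.89  -0.148 -0.371] turnz -0.209
(0.5, -0.08, 0.185, 145) xyz [0.755 0.352 0.   ] turnz -0.333
(0.531, -0.0295, 0.15, 180.7) xyz [0.03  0.493 0.292] turnz -0.397
(0.531, -0.0295, 0.05, 180.7) xyz [0.    0.    0.833] turnz -0.0
0.05755827655842051
```

Request:
{"api": "apply_moves", "payload": {"rows": [{"xyz":[0,0,-0.2],"turn":[0,0,0],"grip":1},{"xyz":[0,0,-0.37],"turn":[0,0,0],"grip":1},{"xyz":[0.2,-0.05,-0.37],"turn":[0,0,-0.05],"grip":1},{"xyz":[0.4,-0.05,-0.37],"turn":[0,0,-0.1],"grip":1},{"xyz":[0.6,-0.1,-0.37],"turn":[0,0,-0.15],"grip":1},{"xyz":[0.8,-0.15,-0.37],"turn":[0,0,-0.2],"grip":1},{"xyz":[0.89,-0.15,-0.37],"turn":[0,0,-0.21],"grip":1},{"xyz":[0.89,-0.15,-0.37],"turn":[0,0,-0.21],"grip":1},{"xyz":[0.89,-0.15,-0.37],"turn":[0,0,-0.21],"grip":1},{"xyz":[0.89,-0.15,-0.37],"turn":[0,0,-0.21],"grip":1}]}}

```text
time_s: 47.8
eef_pos: [0.501, -0.1823, 0.186]
ee_rot: [[-0.421, 0.907, -0.0], [0.907, 0.421, -0.001], [-0.001, -0.0, -1.0]]
ft_force: [-0.1, 0.1, -2.2]
width: 0.0577
grip_force: 64.9
```

Request:
{"api": "apply_moves", "payload": {"rows": [{"xyz":[0.15,0.05,0],"turn":[0,0,-0.05],"grip":1},{"xyz":[0.3,0.1,0],"turn":[0,0,-0.1],"grip":1},{"xyz":[0.45,0.2,0],"turn":[0,0,-0.16],"grip":1},{"xyz":[0.6,0.3,0],"turn":[0,0,-0.22],"grip":1},{"xyz":[0.75,0.35,0],"turn":[0,0,-0.28],"grip":1},{"xyz":[0.75,0.35,0],"turn":[0,0,-0.33],"grip":1},{"xyz":[0.75,0.35,0],"turn":[0,0,-0.33],"grip":1},{"xyz":[0.75,0.35,0],"turn":[0,0,-0.33],"grip":1},{"xyz":[0.75,0.35,0],"turn":[0,0,-0.33],"grip":1},{"xyz":[0.75,0.35,0],"turn":[0,0,-0.33],"grip":1}]}}

```text
time_s: 48.8
eef_pos: [0.5007, -0.0819, 0.1862]
ee_rot: [[-0.816, 0.578, -0.0], [0.578, 0.816, -0.0], [0.0, -0.0, -1.0]]
ft_force: [-0.3, 0.4, -1.6]
width: 0.058
grip_force: 64.9
```

Request:
{"api": "apply_moves", "payload": {"rows": [{"xyz":[0.01,0.1,0],"turn":[0,0,-0.06],"grip":1},{"xyz":[0.02,0.2,0],"turn":[0,0,-0.12],"grip":1},{"xyz":[0.03,0.3,0],"turn":[0,0,-0.18],"grip":1},{"xyz":[0.03,0.4,0],"turn":[0,0,-0.24],"grip":1},{"xyz":[0.03,0.49,0],"turn":[0,0,-0.3],"grip":1},{"xyz":[0.03,0.49,0],"turn":[0,0,-0.36],"grip":1},{"xyz":[0.03,0.49,0],"turn":[0,0,-0.4],"grip":1},{"xyz":[0.03,0.49,0.1],"turn":[0,0,-0.4],"grip":1},{"xyz":[0.03,0.49,0.2],"turn":[0,0,-0.4],"grip":1},{"xyz":[0.03,0.49,0.2],"turn":[0,0,-0.4],"grip":1}]}}

```text
time_s: 49.8
eef_pos: [0.5295, -0.0317, 0.1595]
ee_rot: [[-1.0, -0.013, -0.006], [-0.013, 1.0, -0.0], [0.006, -0.0, -1.0]]
ft_force: [-0.8, 0.1, -1.6]
width: 0.0582
grip_force: 64.9
```

Run:
```python
from h import *
plan([(.531,-.0295,.05,180.7),(.531,-.0295,.019,180.7)]); print(arm.get_state()['width'])
```

```text
from [ 0.5295 -0.0317  0.1595] -179.28
(0.531, -0.0295, 0.05, 180.7) xyz [-0.013  0.018  0.912] turnz 0.0
(0.531, -0.0295, 0.019, 180.7) xyz [0.    0.    0.258] turnz -0.0
0.05821731515943014
```

Request:
{"api": "apply_moves", "payload": {"rows": [{"xyz":[-0.01,0.02,0.2],"turn":[0,0,0],"grip":1},{"xyz":[-0.01,0.02,0.4],"turn":[0,0,0],"grip":1},{"xyz":[-0.01,0.02,0.6],"turn":[0,0,0],"grip":1},{"xyz":[-0.01,0.02,0.75],"turn":[0,0,0],"grip":1},{"xyz":[-0.01,0.02,0.85],"turn":[0,0,0],"grip":1},{"xyz":[-0.01,0.02,0.93],"turn":[0,0,0],"grip":1},{"xyz":[-0.01,0.02,0.93],"turn":[0,0,0],"grip":1},{"xyz":[-0.01,0.02,0.93],"turn":[0,0,0],"grip":1},{"xyz":[-0.01,0.02,0.93],"turn":[0,0,0],"grip":1},{"xyz":[-0.01,0.02,0.93],"turn":[0,0,0],"grip":1}]}}

```text
time_s: 50.8
eef_pos: [0.5335, -0.0285, 0.0516]
ee_rot: [[-1.0, -0.014, 0.002], [-0.014, 1.0, -0.0], [-0.002, -0.0, -1.0]]
ft_force: [-0.2, 0.0, -2.1]
width: 0.0581
grip_force: 64.9
```

Run:
```python
from h import *
im,d=grab('scene','s11',(230,160,430,310),4)
plan([(.531,-.0295,.019,180.7)])
```

```text
from [ 0.5334 -0.0285  0.0514] -179.19
(0.531, -0.0295, 0.019, 180.7) xyz [ 0.02  -0.008  0.27 ] turnz 0.001
```

View pics/s11.png

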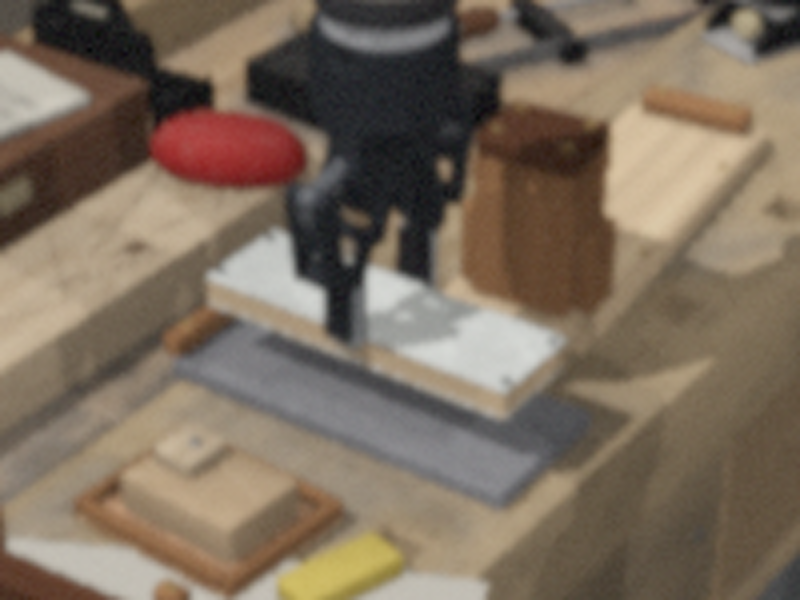

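The caul hangs level and parallel above the board. Its far end at crop (240,260) is near the strip at (195,325), so I'll lower it with a slight shift back.

Request:
{"api": "apply_moves", "payload": {"rows": [{"xyz":[0.03,-0.01,0],"turn":[0,0,0],"grip":1},{"xyz":[0.03,-0.01,0.08],"turn":[0,0,0],"grip":1},{"xyz":[0.03,-0.01,0.15],"turn":[0,0,0],"grip":1},{"xyz":[0.03,-0.01,0.2],"turn":[0,0,0],"grip":1},{"xyz":[0.03,-0.01,0.23],"turn":[0,0,0],"grip":1},{"xyz":[0.03,-0.01,0.25],"turn":[0,0,0],"grip":1},{"xyz":[0.03,-0.01,0.265],"turn":[0,0,0],"grip":1},{"xyz":[0.03,-0.01,0.265],"turn":[0,0,0],"grip":1},{"xyz":[0.03,-0.01,0.265],"turn":[0,0,0],"grip":1},{"xyz":[0.03,-0.01,0.265],"turn":[0,0,0],"grip":1}]}}

```text
time_s: 51.85
eef_pos: [0.5294, -0.0298, 0.019]
ee_rot: [[-1.0, -0.014, 0.0], [-0.014, 1.0, -0.0], [-0.0, -0.0, -1.0]]
ft_force: [0.4, -0.6, -2.1]
width: 0.0576
grip_force: 64.9
```

Run:
```python
from h import *
im,d=grab('scene'); P=cloud('scene',d); Z=P[...,2]
hsv=cv2.cvtColor(im,cv2.COLOR_RGB2HSV)
m=(Z>.022)&(Z<.045)&(abs(P[...,1]+.03)<.06)&(abs(P[...,0]-.53)<.12)&(hsv[...,2]>150)&(hsv[...,1]<50); print(m.sum(),rect(P[m]),np.median(P[m][:,2]),np.percentile(P[m],[1,99],axis=0).round(3))
```

```text
1114 (array([527.4, -29.4]), 189.3, 64.2, 0.5) 0.027959738537862044 [[ 0.434 -0.059  0.024]
 [ 0.619  0.002  0.031]]
```

Request:
{"api": "apply_moves", "payload": {"rows": [{"xyz":[0,0,0.005],"turn":[0,0,0],"grip":1},{"xyz":[0,0,0.008],"turn":[0,0,0],"grip":1},{"xyz":[0,0,0.008],"turn":[0,0,0],"grip":0.3},{"xyz":[0,0,0.008],"turn":[0,0,0],"grip":0.2},{"xyz":[0,0,0.008],"turn":[0,0,0],"grip":0.1},{"xyz":[0,0,0.008],"turn":[0,0,0],"grip":0},{"xyz":[0,0,0],"turn":[0,0,0],"grip":0},{"xyz":[0,0,-0.2],"turn":[0,0,0],"grip":0},{"xyz":[0,0,-0.5],"turn":[0,0,0],"grip":0},{"xyz":[0,0,-0.9],"turn":[0,0,0],"grip":0}]}}

```text
time_s: 52.9
eef_pos: [0.5273, -0.03, 0.1263]
ee_rot: [[-1.0, -0.014, -0.005], [-0.014, 1.0, 0.001], [0.005, 0.001, -1.0]]
ft_force: [1.6, -0.3, -0.0]
width: 0.0856
grip_force: 0.0
```

Request:
{"api": "apply_moves", "payload": {"rows": [{"xyz":[0,0,-0.5],"turn":[0,0,0],"grip":0},{"xyz":[0,0,-0.8],"turn":[0,0,0],"grip":0},{"xyz":[0.4,0,-1],"turn":[0,0,0],"grip":0},{"xyz":[0.8,0,-1],"turn":[0,0,0],"grip":0},{"xyz":[0.8,0,-1],"turn":[0,0,0],"grip":0},{"xyz":[0.8,0,-1],"turn":[0,0,0],"grip":0},{"xyz":[0.8,0,-1],"turn":[0,0,0],"grip":0},{"xyz":[0.8,0,-1],"turn":[0,0,0],"grip":0},{"xyz":[0.8,0,-1],"turn":[0,0,0],"grip":0},{"xyz":[0.8,0,-1],"turn":[0,0,0],"grip":0}]}}

```text
time_s: 53.9
eef_pos: [0.4339, -0.0307, 0.2467]
ee_rot: [[-1.0, -0.015, -0.0], [-0.015, 1.0, 0.002], [0.0, 0.002, -1.0]]
ft_force: [-0.4, 0.4, 0.7]
width: 0.0853
grip_force: 0.0
```

Run:
```python
from h import *
im,d=grab('top'); P=cloud('top',d); Z=P[...,2]
def q(n,z0,z1,c,h,tilt=True):
    m=(Z>z0)&(Z<z1)&(abs(P[...,0]-c[0])<h[0])&(abs(P[...,1]-c[1])<h[1]); print(n,m.sum(),rect(P[m]) if m.sum() else '',np.median(P[m][:,2]))
q('bed',.022,.036,(.52,-.03),(.105,.06)); q('maple',.045,.06,(.535,.36),(.12,.06)); q('pine',.022,.034,(.54,.106),(.06,.045)); q('keeper',.037,.056,(.51,.228),(.13,.018))
print(arm.get_state()['ft_force'])
```

```text
bed 234 (array([601.5, -27.1]), 56.2, 35.2, -89.6) 0.029865351373826954
maple 1540 (array([533.2, 360.9]), 168.9, 52.8, 1.7) 0.054051019380783494
pine 540 (array([538.5, 108.1]), 72.7, 52.3, -2.7) 0.028029775945645263
keeper 777 (array([512.4, 228. ]), 197.4, 36.0, 0.0) 0.04489136487034884
[-1.44881235 -0.16203911 -1.04616851]
```

Run:
```python
from h import *
from station import hand_in
im,d=grab('scene'); P=cloud('scene',d); Z=P[...,2]; hsv=cv2.cvtColor(im,cv2.COLOR_RGB2HSV)
m=(Z>.022)&(Z<.045)&(abs(P[...,1]+.03)<.06)&(abs(P[...,0]-.53)<.12)&(hsv[...,2]>150)&(hsv[...,1]<50); r=rect(P[m]); print(r,np.median(P[m][:,2]))
if abs(r[0][0]-531)<10 and abs(r[0][1]+29)<8 and abs(r[3])<5: print(hand_in())
```

```text
(array([527.1, -28. ]), 189.7, 66.1, -0.2) 0.02764704007136476
the job is handed in; nothing more can be done
None
```

The job is handed in: keeper, pine caul, maple block and bed caul are all in place and released, each within about 4 mm of centre by the last camera check, with the clock at about 54 s; the hand-in call returned no verdict.

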